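# Clamp the reading mask over a test cassette with a ratchet clamp

### The arm

A 6-joint arm with a two-finger parallel gripper is mounted at the origin on the work surface; the furniture and walls round the work are solid. World frame = base frame: x ahead of the robot, y to its left, z up, the work surface at z = 0. Lengths are in m, angles in rad, forces in N, time in s.
With the tool pointing down it reaches from about 0.225 to 0.875 m from the base axis. Payload 3.4 kg.
Tool frame: the origin (TCP) lies at the very end of the fingers, on their centre line; the grasp point (between the pads) lies arm.hold_point_z behind it (arm.hold_point_z is the distance from the TCP to the grasp point, in m); x points along the fingers, z is the direction in which the jaws open and shut, and the axes are right-handed (so a half turn about x gives the same grasp; the last joint's range is limited). The gripper opens to 85 mm and grips with 20 to 120 N. Pads are 22 mm wide; open, the fingers measure 114 mm over their backs; the gripper's body (76 mm by 85 mm) begins 54 mm behind the grasp point. The pads swing forward as they close: fully open they stand 13 mm farther back than shut.
Start: joints at [1.203, 0.276, 1.505, -0, 1.361, -0.121], TCP at [0.14, 0.558, 0.231] pointing down, gripper open.
Joint ranges: [-2.89, 2.89], [-0.75, 2.08], [0.22, 2.7], [-1.18, 4.32], [0.11, 2.71], [-2.7, 2.7]. Speed limits (rad/s): [2.57, 2.57, 3.14, 3.14, 3.14, 3.14].

### API

Orientations are given as a 3x3 rotation matrix whose columns are the frame's x, y, z axes.
In Python, from station import arm gives the robot as it stands. The module is installed in compiled form; this text tells all that it offers.
- The arm moves only by the tool arm_command, never from a script. Its argument "steps" is a list of rows, each a list of 7 numbers: the opening, from 0 (shut) to 1 (fully open), then the shift along the tool's x, y, z in units of 1 m (1.0 is 1 m), then the turn, a rotation vector about the tool's x, y, z in units of pi/2 rad (1.0 is pi/2 rad). A call has 1 to 8 rows; each row is the pose to reach, as a shift and turn from the pose measured when the call began, along the tool's axes at that moment; what a row does not reach only later rows make up. A row lasts 1/12 s, in which the tool goes at most 41.7 mm and 7.16 degrees, less where a joint would pass 70% of its speed; a pose out of reach is approached as far as the arm can. A call with a number of a shift or a turn outside -1 to 1 is refused whole. A call with a gripper value outside its range is refused whole. The fingers move at their own pace and stop on an object; the grip force is fixed at half the most. Time passes only in rows, so rows that repeat a pose let the fingers close. It gives the time, the measured TCP pose, the force and the opening at its end, in the units of the state.
- arm.observe(): the state, without advancing time (a new reading comes with each control period).
- arm.read_camera(name): name is "scene" or "top" or "wrist"; returns the picture (384x512x3 uint8, blue, green, red); there is no depth.
- arm.camera_params(name): a dict with "mtx" (3x3 intrinsics, pixels), "D" ([k1, k2, p1, p2, k3] as OpenCV has them; the pictures are not rectified), "world_to_cam" (4x4, takes a point from world to camera coordinates); the wrist camera has in their place "mount" (4x4, takes a point from camera to tool coordinates, whose origin is the TCP and whose axes are the tool frame's). Camera axes: x right, y up, looking along -z (the intrinsics and any distortion apply to the point x, -y, -z); pixel columns grow to the right and rows downward; lengths in m; the calibration is good to about 2 mm. A picture is of the moment at which its call begins: read the wrist's pose just before it. camera_params takes no time and is no camera call.
- arm.job_done(): hands the job in, once; it reports no verdict.
The state is a dict: "clock": time; "joint_pos": joint angles; "qvel": joint speeds; "joint_efforts": joint torques, N m; "tool_pos": TCP position; "eef_rot": TCP orientation; "ft_force": force on the tool from outside, world axes, zero at the start; "wrist_torque": the same for the moment, N m; "grip_width": finger opening in m.
Only numpy, scipy, OpenCV 4.12 (cv2) and the standard library are available. Lean on these libraries where they do the work, as an engineer would, in place of code of your own. Each camera call takes 0.05 s, during which the arm holds its last target. There are 200 camera calls.

### The job

Get the test cassette ready for reading: carry the mask plate to the clamp fixture, slide it in under the clamp foot and let its two holes drop over the two pins so that it lies flat on the bed. Then take the ball of the lever and pump it up and down through full strokes, so that the ratchet brings the clamp down tooth by tooth until it is fully home and its foot presses on the plate. Move the clamp only with its lever, leave the cup, the date stamp and the timer where they stand, and let go of everything at the end.

Things in the scene. Friction and masses are not known exactly. Their poses are not given: they have to be found in the camera images.
- fixture: Clamp fixture, fixed; place and yaw vary. Origin: on the table under the bed; x points from its front (lever side, facing the robot's left) to its back, y to the tower and away from the robot, z up. Bed: aluminium slab 150 (x) x 180 (y) mm, top 20 mm above the table, a cassette sunk in it. Beyond it the grey clamp tower (x +65 to +161, y 98 to 152 mm) with rack, clamp arm and lever, under a hood.
- hood_edge (a point): Middle of the lower front edge of the tower's flat hood, at fixture x -36, y +125 mm, 300 mm up. The hood spans x -36 to +162, y +80 to +170 mm (top at 306). It overhangs the lever's ball, so a gripper pointing straight down cannot get there: lean it back some 30 degrees (fingers pointing down and to fixture +x) and grip the ball at its two y sides.
- pin0 (a point): Foot of the first pin, in the plane of the bed's top; at x -42, y -60 mm of the fixture. Both pins are 8 mm thick and stand 9.5 mm above the bed, the top 3 mm tapered.
- pin1 (a point): Foot of the second pin, in the plane of the bed's top; at x +42, y +45 mm of the fixture.
- plate_grip (a point): Centre of the black bow handle's bar on the loose mask plate (0.10 to 0.21 kg). Axes are the plate's: x along the bar, z up. The bar is 10 mm wide (y) and high, with 70 mm free between its posts; its centre is 43 mm above the plate's underside, at y -12 mm from the plate's centre. The plate starts flat on the table, within 0.7 rad of its seated heading.
- hole0 (a point): Mask plate: aluminium, 120 (x) x 160 (y) x 6 mm, with a long window and two 11 mm holes. This point: lower mouth of the hole for pin0, at x -42, y -60 mm from the plate's centre.
- hole1 (a point): Lower mouth of the plate's hole for pin1, at x +42, y +45 mm from the plate's centre. Seated, the plate's axes are those of the fixture and its centre is over the fixture's origin; it fits only this way round.
- clamp (a joint): How far the clamp has come down, m: 0 fully up, about 0.062 fully home (last tooth; after it the lever strokes idle). Starts at 0 to 0.03 and stays where it is by friction (10 N). Each full down stroke of the lever brings it on one tooth, 12 mm (the first stroke 6 to 18 mm); the up stroke does not move it.
- clamp_arm: Clamp arm, 18 mm wide, 10 mm thick, reaching from the rack over the far (+y) edge of the plate (slanting from fixture x +89, y +125 to x +24, y +58 mm); moves straight up and down with the clamp. Not to be pushed directly. Its origin starts out at the fixture's and sinks with the clamp.
- foot: Round sprung rubber foot, 18 mm across, under the clamp arm's end at fixture x +30, y +64 mm. Origin: centre of its underside, 84 mm above the table less the clamp's travel. It meets the seated plate (top 26 mm above the table) when the clamp reads about 0.058; at home it is pressed in some 4 mm.
- lever (a joint): Lever angle, rad: 0 at its top stop, grows as the ball goes down, 0.524 at its bottom stop; starts anywhere. Stays where it is left; takes 2 to 6 N at the ball. It turns about a level axis along the fixture's y, at x +145, y +125 mm, 125 mm above the table.
- lever_ball (a point): Centre of the black ball knob, 28 mm across, on the lever, 170 mm from its axis. At lever angle a it lies at fixture x = 145 - 170 cos(a - 0.052), y = 125, z = 125 - 170 sin(a - 0.052) mm: 134 mm up at the top, 48 at the bottom. The 10 mm stem leaves it to the back (+x). The ball can turn between the fingers.
- cup_01_mid (a point): Bystander: lidded specimen cup, 68 mm across, 62 mm tall, upright; this point is at half its height. May change places with the date stamp.
- date_stamp_mid (a point): Bystander: dark self-inking stamp, 40 x 67 mm, 78 mm tall, upright; this point is at half its height.
- bench_timer_mid (a point): Bystander: flat timer 66 x 66 x 18 mm, lying face up; this point is at half its height.

How it is judged:
On the way, in this order (a step that is already met when the one before it is completed fails the run):
1. the mask plate lies flat on the bed with its holes over the pins (horizontal distance between hole0 and pin0 below 0.004 m and horizontal distance between hole1 and pin1 below 0.004 m and height (world z) of each of hole0, hole1 below 0.0225 m), for 0.2 s.
2. the clamp has been pumped fully home (value of joint clamp above 0.059 m), for 0.2 s.
At the end, for the whole second after the job is handed in: The plate lies flat on the bed (underside within 2.5 mm of it) with each hole within 4 mm of its pin's centre, the clamp reads more than 0.059 m, and the foot presses on the plate with more than 0.5 N (all of step 1 and value of joint clamp above 0.059 m and contact force between foot and anything else above 0.5 N); the robot touches nothing.
It fails at once if the clamp arm or foot is pushed by the robot (contact force between any of the fingers, the arm and clamp_arm above 3 N).
It fails at once if a bystander is shifted by more than 2 cm (distance of any of cup_01_mid, date_stamp_mid, bench_timer_mid from where it was at the start of the episode above 0.02 m).
It also fails if it takes over 64 s, if anything falls off the work surface, if the arm or the gripper's body presses on something with over 40 N, if the wrist force passes 120 N, or if a joint passes its speed limit or range.

## Working session

There is one attempt and no reset: what is moved stays moved. The work goes in short steps, Python scripts to look and compute and a tool call to move; the robot and the scene stay as the last step left them, time stands still between calls to the robot, and variables do not carry over. Pictures are saved under pics/ and viewed, about 8 in all and at most 12, crops included, and the job is handed in when it is done.

Besides the shell and the picture viewer there is one more tool, called as a command line: name --pt "numbers of a row" for each row, then --argument value for the rest. arm_command: Moves the arm, as the interface text tells. Shifts and turns lie within -1 to 1; 1 stands for 1 m of shift or pi/2 rad of turn. Its arguments: {"type":"object","properties":{"steps":{"type":"array","items":{"type":"array","items":{"type":"number","minimum":-1,"maximum":1}}}},"required":["steps"]}

```bash
mkdir -p pics
python3 - <<'E'
from station import arm
import cv2,numpy as np
s=arm.observe();print({k:np.round(v,3).tolist() for k,v in s.items()},arm.hold_point_z)
for n in ["scene","top"]:
    cv2.imwrite(f"pics/{n}0.png",arm.read_camera(n))
for n in ["scene","top","wrist"]: print(n,{k:np.round(v,4).tolist() for k,v in arm.camera_params(n).items()})
E
```

```text
{'clock': 0.0, 'joint_pos': [1.203, 0.277, 1.506, -0.0, 1.361, -0.121], 'qvel': [0.001, -0.0, -0.0, -0.0, 0.001, 0.0], 'joint_efforts': [0.002, -41.677, -24.581, 0.0, 0.011, 0.0], 'tool_pos': [0.14, 0.557, 0.23], 'eef_rot': [[-0.001, -0.97, 0.244], [-0.002, 0.244, 0.97], [-1.0, 0.0, -0.002]], 'ft_force': [0.327, -0.013, 0.394], 'wrist_torque': [-0.037, -0.039, -0.03], 'grip_width': 0.086} 0.0187
scene {'mtx': [[480.5122, 0.0, 252.0994], [0.0, 480.5122, 183.9379], [0.0, 0.0, 1.0]], 'D': [-0.0094, 0.0, 0.0, 0.0, 0.0], 'world_to_cam': [[0.4936, -0.8697, 0.0059, -0.3679], [0.6414, 0.3686, 0.6729, -0.3949], [-0.5873, -0.3284, 0.7397, -1.2494], [0.0, 0.0, 0.0, 1.0]]}
top {'mtx': [[457.8568, 0.0, 261.4186], [0.0, 457.8568, 183.9829], [0.0, 0.0, 1.0]], 'D': [-0.1338, 0.0, 0.0, 0.0, 0.0], 'world_to_cam': [[0.0112, -0.9999, 0.0018, -0.1494], [0.998, 0.0113, 0.063, -0.4942], [-0.063, 0.0011, 0.998, -1.4313], [0.0, 0.0, 0.0, 1.0]]}
wrist {'mtx': [[333.1713, 0.0, 256.0611], [0.0, 333.1713, 187.6096], [0.0, 0.0, 1.0]], 'D': [-0.0857, 0.0, 0.0, 0.0, 0.0], 'mount': [[-0.0008, 0.3029, -0.953, -0.1431], [0.0006, 0.953, 0.3029, 0.077], [1.0, -0.0003, -0.0009, 0.0001], [0.0, 0.0, 0.0, 1.0]]}
```

View pics/top0.png

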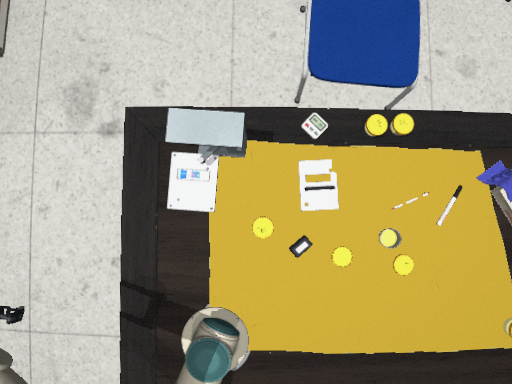

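View pics/scene0.png

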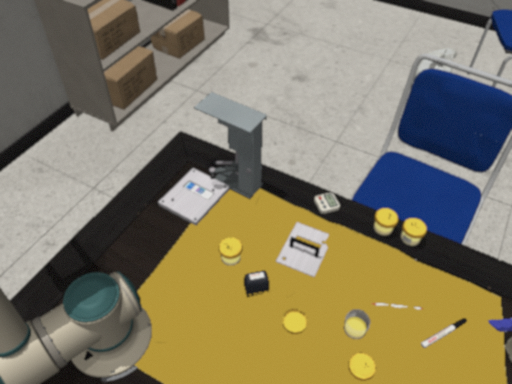

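The top view shows the hood at (205,130), the bed at (193,182) with the tower toward image top, and the plate at (319,186) with its dark bar at (320,188). The cup is at (263,227), the stamp at (300,246) and the timer at (315,125). Next I get coarse positions.

```bash
cat > h.py <<'E'
from station import arm
import cv2,numpy as np
from scipy.spatial.transform import Rotation as R
def cam(n):
    p=arm.camera_params(n)
    if n=="wrist":
        s=arm.observe();T=np.eye(4);T[:3,:3]=s["eef_rot"];T[:3,3]=s["tool_pos"]
        p["world_to_cam"]=np.linalg.inv(T@np.array(p["mount"]))
    return {k:np.array(v,float) for k,v in p.items()}
def ray(p,uv):
    n=cv2.undistortPoints(np.array(uv,float).reshape(-1,1,2),p["mtx"],p["D"]).reshape(-1,2)
    C=np.linalg.inv(p["world_to_cam"])
    return C[:3,3],(C[:3,:3]@np.c_[n[:,0],-n[:,1],-np.ones(len(n))].T).T
def onz(p,uv,z):
    o,d=ray(p,uv); return o+d*((z-o[2])/d[:,2])[:,None]
def proj(p,X):
    X=np.atleast_2d(X).astype(float);c=X@p["world_to_cam"][:3,:3].T+p["world_to_cam"][:3,3]
    return cv2.projectPoints(c*[1,-1,-1],np.zeros(3),np.zeros(3),p["mtx"],p["D"])[0].reshape(-1,2)
def tri(p1,u1,p2,u2):
    o1,d1=ray(p1,u1);o2,d2=ray(p2,u2);d1=d1[0];d2=d2[0]
    t=np.linalg.lstsq(np.c_[d1,-d2],o2-o1,rcond=None)[0];a=o1+d1*t[0];b=o2+d2*t[1]
    return (a+b)/2,np.linalg.norm(a-b)
def down(th): # tool x down, tool z (jaws) at azimuth th
    x=np.array([0,0,-1.]);z=np.array([np.cos(th),np.sin(th),0]);return np.c_[x,np.cross(z,x),z]
def goto(pos,Rt,hold=True):
    "shift/turn row for grasp point (or TCP) at pos"
    s=arm.observe();R0=np.array(s["eef_rot"]);pos=np.array(pos,float)
    if hold: pos=pos+Rt[:,0]*arm.hold_point_z
    return np.round(np.r_[R0.T@(pos-s["tool_pos"]),R.from_matrix(R0.T@Rt).as_rotvec()/(np.pi/2)],4).tolist()
def st():
    s=arm.observe();print("t",round(s["clock"],2),"tcp",np.round(s["tool_pos"],4),"F",np.round(s["ft_force"],1),"w",round(s["grip_width"],4),"q",np.round(s["joint_pos"],2))
def snap(n,f,crop=None,k=1):
    p=cam(n);im=arm.read_camera(n);cv2.imwrite(f"pics/{f}_raw.png",im);np.savez(f"pics/{f}.npz",**p)
    return p,im
E
python3 - <<'E'
from h import *
p=cam("top");im=cv2.imread("pics/top0.png")
hsv=cv2.cvtColor(im,cv2.COLOR_BGR2HSV)
m=cv2.inRange(hsv,(0,0,190),(180,45,255));m[:,:160]=0;m[:145]=0;m[:,350:]=0;m[220:]=0
for c in cv2.findContours(m,cv2.RETR_EXTERNAL,cv2.CHAIN_APPROX_SIMPLE)[0]:
    if cv2.contourArea(c)<300: continue
    r=cv2.minAreaRect(c);b=cv2.boxPoints(r);z=.02 if r[0][0]<240 else .006
    print(r,np.round(onz(p,b,z),3)[:,:2].tolist(),np.round(onz(p,[r[0]],z),3))
for n,u,z in [("barL",(305,189),.048),("barR",(335,187),.048),("cup",(263,227),.062),("stamp",(300,246),.078),("timer",(315,125),.018)]: print(n,onz(p,[u],z).round(3))
print(goto([.42,-.12,.25],down(0),False))
E
```

```text
((318.2215576171875, 184.4876708984375), (50.36677551269531, 37.331321716308594), 86.8201675415039) [[0.573, -0.261], [0.582, -0.38], [0.421, -0.389], [0.413, -0.27]] [[ 0.497 -0.325  0.006]]
((192.45309448242188, 181.3362274169922), (47.20917510986328, 56.898223876953125), 4.573921203613281) [[0.417, 0.155], [0.597, 0.145], [0.586, -0.006], [0.407, 0.005]] [[0.501 0.074 0.02 ]]
barL [[ 0.48  -0.279  0.048]]
barR [[ 0.487 -0.372  0.048]]
cup [[ 0.362 -0.15   0.062]]
stamp [[ 0.306 -0.262  0.078]]
timer [[ 0.686 -0.313  0.018]]
[-0.0186, -0.4366, -0.5883, 0.8429, -0.001, 0.0006]
```

Run:
```python
from h import *
print(goto([.45,.13,.28],down(-.07),False))
```

```text
[-0.049, -0.4046, -0.3386, 0.8875, -0.001, 0.0006]
```

arm_command --pt "1 -0.049 -0.405 -0.339 0.888 0 0" --pt "1 -0.049 -0.405 -0.339 0.888 0 0" --pt "1 -0.049 -0.405 -0.339 0.888 0 0" --pt "1 -0.049 -0.405 -0.339 0.888 0 0" --pt "1 -0.049 -0.405 -0.339 0.888 0 0" --pt "1 -0.049 -0.405 -0.339 0.888 0 0" --pt "1 -0.049 -0.405 -0.339 0.888 0 0" --pt "1 -0.049 -0.405 -0.339 0.888 0 0"

```text
clock: 0.77
tool_pos: [0.3355, 0.2868, 0.2619]
eef_rot: [[-0.0, -0.313, 0.95], [-0.001, 0.95, 0.313], [-1.0, -0.001, -0.001]]
ft_force: [0.7, -0.3, 0.5]
grip_width: 0.0854
```

Run:
```python
from h import *
st();print(goto([.45,.13,.28],down(-.07),False))
```

```text
t 0.77 tcp [0.3355 0.2868 0.2619] F [ 0.7 -0.3  0.5] w 0.0854 q [ 0.55  0.05  1.71 -0.    1.38  0.23]
[-0.0179, -0.1848, 0.0597, 0.2472, -0.0003, 0.0008]
```

arm_command --pt "1 -0.018 -0.185 0.06 0.247 0 0" --pt "1 -0.018 -0.185 0.06 0.247 0 0" --pt "1 -0.018 -0.185 0.06 0.247 0 0" --pt "1 -0.018 -0.185 0.06 0.247 0 0" --pt "1 -0.018 -0.185 0.06 0.247 0 0" --pt "1 -0.018 -0.185 0.06 0.247 0 0" --pt "1 -0.018 -0.185 0.06 0.247 0 0"

```text
clock: 1.35
tool_pos: [0.4509, 0.1287, 0.2796]
eef_rot: [[-0.002, 0.073, 0.997], [-0.001, 0.997, -0.073], [-1.0, -0.001, -0.002]]
ft_force: [0.4, 0.4, 0.6]
grip_width: 0.0851
```

Run:
```python
from h import *
st();p,im=snap("wrist","w1")
```

```text
t 1.35 tcp [0.4509 0.1287 0.2796] F [0.4 0.4 0.6] w 0.0851 q [ 0.13  0.09  1.62 -0.    1.43  0.2 ]
```

View pics/w1_raw.png

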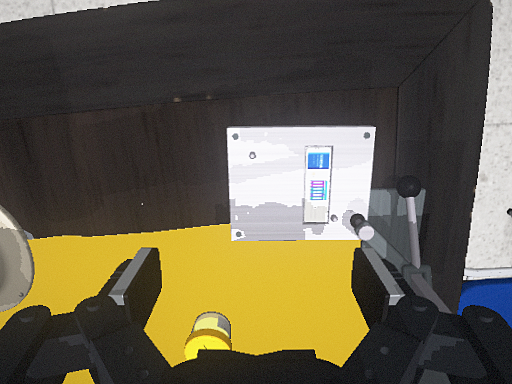

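The wrist view shows the bed's corners near (229,127), (376,126), (373,239) and (231,241). pin0 is at (252,155), pin1 at (334,218) and the lever ball at (408,186). Next I refine these.

Run:
```python
from h import *
p=dict(np.load("pics/w1.npz"));im=cv2.imread("pics/w1_raw.png");g=cv2.cvtColor(im,cv2.COLOR_BGR2GRAY)
cv2.imwrite("pics/w1c.png",cv2.resize(im[115:255,220:430],None,fx=3.8,fy=3.8,interpolation=cv2.INTER_CUBIC))
hsv=cv2.cvtColor(im,cv2.COLOR_BGR2HSV)
m=cv2.inRange(hsv,(0,0,125),(180,70,255));m[:, :215]=0;m[250:]=0;m[:110]=0;m[:,385:]=0
m=cv2.morphologyEx(m,cv2.MORPH_OPEN,np.ones((5,5)))
c=max(cv2.findContours(m,cv2.RETR_EXTERNAL,cv2.CHAIN_APPROX_SIMPLE)[0],key=cv2.contourArea)
r=cv2.minAreaRect(c);print(r);X=onz(p,cv2.boxPoints(r),.02);print(X.round(4),X.mean(0))
# expected pins from coarse pose
for th,o in [(-94.2,(.501,.074))]:
    t=np.radians(th);A=np.array([[np.cos(t),-np.sin(t)],[np.sin(t),np.cos(t)]])
    for q in [(-42,-60),(42,45)]: 
        P=np.r_[A@np.array(q)/1000+o,.02];print(proj(p,[P,P+[0,0,.0095]]).round(1).tolist())
```

```text
((305.5, 187.5), (123.0, 157.0), 90.0)
[[ 0.4183  0.1585  0.02  ]
 [ 0.6083  0.1456  0.02  ]
 [ 0.6158 -0.0222  0.02  ]
 [ 0.402  -0.0055  0.02  ]] [0.51110047 0.06908491 0.02      ]
[[251.0, 155.5], [250.8, 157.2]]
[[331.2, 218.6], [332.8, 221.4]]
```

View pics/w1c.png

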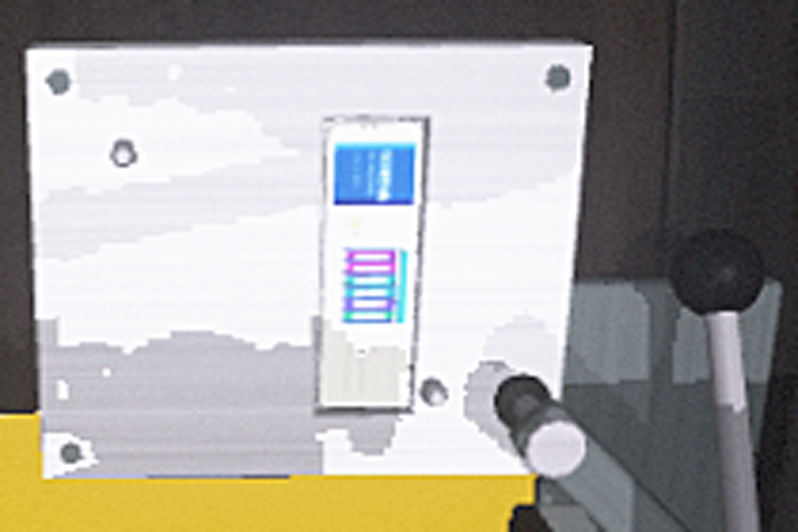

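The crop shows pin0 at (123,154), pin1 at (433,391) and the bed's corners. The ball is at (718,272), and the black foot at (520,400) sits below the arm's round end at (555,447).

```bash
cat >> h.py <<'E'
def fit2(A,B):
    "rigid 2D B=R A+t"
    A=np.array(A,float);B=np.array(B,float);a=A.mean(0);b=B.mean(0);H=(A-a).T@(B-b)
    th=np.arctan2(H[0,1]-H[1,0],H[0,0]+H[1,1]);M=np.array([[np.cos(th),-np.sin(th)],[np.sin(th),np.cos(th)]])
    return th,M,b-M@a,np.linalg.norm((A@M.T+b-M@a)-B,axis=1)
E
python3 - <<'E'
from h import *
p=dict(np.load("pics/w1.npz"));im=cv2.imread("pics/w1_raw.png")
f=lambda L:(np.array(L,float)+.5)/3.8-.5+[220,115]
cor=onz(p,f([(27,47),(592,46),(533,474),(45,478)]),.02)[:,:2]
pin=onz(p,f([(123,154),(433,391)]),.026)[:,:2]
mc=np.array([(-75,-90),(-75,90),(75,90),(75,-90)])/1e3; mp=np.array([(-42,-60),(42,45)])/1e3
for n,a,b in [("cor",mc,cor),("pin",mp,pin),("all",np.r_[mc,mp],np.r_[cor,pin])]:
    th,M,t,r=fit2(a,b);print(n,np.degrees(th),t.round(4),(r*1e3).round(1))
th,M,t,r=fit2(mp,pin)
# ball: ray with fixture y=.125
o,d=ray(p,f([(718,272)]));n=M[:,1];s=(.125-(o[:2]-t)@n)/(d[0,:2]@n);P=o+s*d[0];print("ball",P,"fix x",(P[:2]-t)@M[:,0])
a=np.linspace(0,.524,27);bx=.145-.17*np.cos(a-.052);bz=.125-.17*np.sin(a-.052)
W=np.c_[(np.c_[bx,0*bx+.125]@M.T)+t,bz];e=np.linalg.norm(proj(p,W)-f([(718,272)]),axis=1);print(np.c_[a,e].round(3)[np.argsort(e)[:4]])
F=M@[.03,.064]+t
for c in np.arange(0,.031,.006): print(c,((proj(p,[np.r_[F,.084-c]])-[219.63,114.63])*3.8).round(0))
E
```

```text
cor -94.1682048932964 [0.5017 0.0762] [0.6 1.2 4.2 3. ]
pin -93.40552145217781 [0.5026 0.0768] [0.6 0.6]
all -94.0659480775409 [0.502  0.0764] [0.4 0.8 4.6 2.6 0.9 1.5]
ball [0.6279402  0.07799992 0.05416634] fix x -0.008603303174319635
[[0.484 0.723]
 [0.504 1.325]
 [0.464 1.658]
 [0.524 2.527]]
0.0 [[544. 430.]]
0.006 [[538. 421.]]
0.012 [[532. 413.]]
0.018000000000000002 [[526. 405.]]
0.024 [[521. 398.]]
0.03 [[515. 390.]]
```

Run:
```python
from h import *
print(goto([.46,.09,.17],down(-.065),False))
```

```text
[0.1095, -0.0388, 0.0131, -0.0041, -0.0014, 0.0006]
```

arm_command --pt "1 0.11 -0.039 0.013 0 0 0" --pt "1 0.11 -0.039 0.013 0 0 0" --pt "1 0.11 -0.039 0.013 0 0 0" --pt "1 0.11 -0.039 0.013 0 0 0" --pt "1 0.11 -0.039 0.013 0 0 0"

```text
clock: 1.82
tool_pos: [0.4579, 0.0909, 0.1685]
eef_rot: [[-0.007, 0.071, 0.997], [-0.0, 0.997, -0.071], [-1.0, -0.001, -0.007]]
ft_force: [0.3, 0.3, 0.7]
grip_width: 0.0857
```

Run:
```python
from h import *
st();p,im=snap("wrist","w2")
t=np.array([.5026,.0768])
for th in [-93.4,-94.1]:
  a=np.radians(th);M=np.array([[np.cos(a),-np.sin(a)],[np.sin(a),np.cos(a)]])
  print(proj(p,[np.r_[M@q+t,.026] for q in ([-.042,-.06],[.042,.045])]).round(1))
u=proj(p,[np.r_[M@q+t,.026] for q in ([-.042,-.06],[.042,.045])])
o=[]
for x in u:
  x=x.astype(int);c=im[max(x[1]-32,0):x[1]+32,x[0]-32:x[0]+32];print(x,c.shape);o.append(cv2.resize(c,(384,384),interpolation=cv2.INTER_CUBIC))
cv2.imwrite("pics/w2c.png",np.hstack(o))
```

```text
t 1.82 tcp [0.4579 0.0909 0.1685] F [0.3 0.3 0.7] w 0.0857 q [0.05 0.16 1.82 0.   1.16 0.12]
[[239.2 139.5]
 [353.2 227.7]]
[[239.8 138.7]
 [352.6 228.3]]
[239 138] (64, 64, 3)
[352 228] (64, 64, 3)
```

View pics/w2c.png

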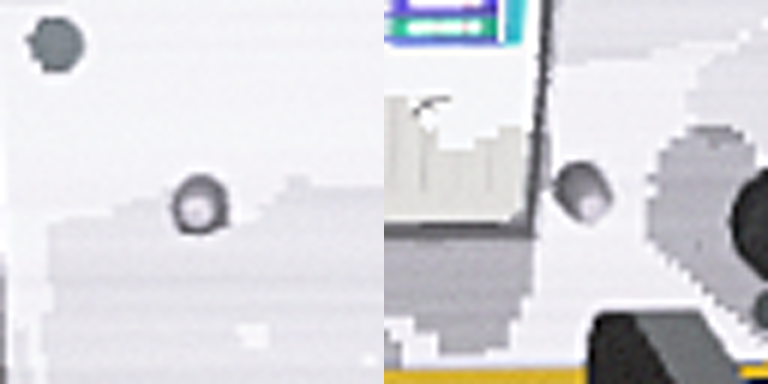

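The pin close-up shows pin0's blob centred at (200,203) with its top at (198,209). pin1's blob is at (584,192) with its top at (592,204).

Run:
```python
from h import *
p=dict(np.load("pics/w2.npz"));mp=np.array([(-42,-60),(42,45)])/1e3
off=np.array([[239-32,138-32],[352-32,228-32]])
for L,z in [([(198,209),(592-384,204)],.0295),([(200,203),(584-384,192)],.025)]:
    uv=(np.array(L)+.5)/6-.5+off; X=onz(p,uv,z)[:,:2];th,M,t,r=fit2(mp,X);print(np.degrees(th),t.round(4),r,X.round(4))
# go above plate
a=np.radians(4.3);print(goto([.487,-.325,.17],down(a),False))
```

```text
-93.5433930593402 [0.5029 0.0765] [0.00011835 0.00011835] [[0.4457 0.1221]
 [0.5451 0.0319]]
-93.6076604553315 [0.5029 0.0766] [0.00011713 0.00011713] [[0.4457 0.1222]
 [0.5451 0.0319]]
[0.0001, -0.4132, 0.0564, -0.0925, -0.0014, -0.0001]
```

arm_command --pt "1 0 -0.2 0.028 -0.046 0 0" --pt "1 0 -0.41 0.056 -0.092 0 0" --pt "1 0 -0.41 0.056 -0.092 0 0" --pt "1 0 -0.41 0.056 -0.092 0 0" --pt "1 0 -0.41 0.056 -0.092 0 0" --pt "1 0 -0.41 0.056 -0.092 0 0" --pt "1 0 -0.41 0.056 -0.092 0 0" --pt "1 0 -0.41 0.056 -0.092 0 0"

```text
clock: 2.53
tool_pos: [0.4837, -0.2444, 0.1734]
eef_rot: [[0.003, -0.076, 0.997], [-0.002, 0.997, 0.076], [-1.0, -0.003, 0.003]]
ft_force: [0.8, -0.5, 0.6]
grip_width: 0.0856
```

arm_command --pt "1 0 -0.08 0 -0.01 0 0" --pt "1 0 -0.08 0 -0.01 0 0" --pt "1 0 -0.08 0 -0.01 0 0" --pt "1 0 -0.08 0 -0.01 0 0"

```text
clock: 2.87
tool_pos: [0.4918, -0.3262, 0.1761]
eef_rot: [[0.008, -0.089, 0.996], [-0.005, 0.996, 0.09], [-1.0, -0.006, 0.007]]
ft_force: [-0.4, 0.9, 0.5]
grip_width: 0.0854
```

Run:
```python
from h import *
st();p,im=snap("wrist","w3")
```

```text
t 2.87 tcp [ 0.4918 -0.3262  0.1761] F [-0.4  0.9  0.5] w 0.0854 q [-0.7   0.33  1.57  0.    1.24 -0.79]
```

View pics/w3_raw.png

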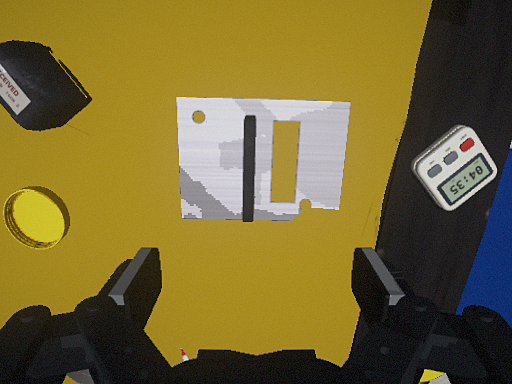

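The plate view shows hole0 at (198,117), hole1 at (306,204) beside a cut-out, and the bar running from (250,115) to (248,222).

Run:
```python
from h import *
p=dict(np.load("pics/w3.npz"));im=cv2.imread("pics/w3_raw.png")
hsv=cv2.cvtColor(im,cv2.COLOR_BGR2HSV);S=hsv[...,1].astype(float)
def blob(u,r):
    x,y=u;c=S[y-r:y+r+1,x-r:x+r+1];w=(np.clip((c-60)/100,0,1));yy,xx=np.mgrid[y-r:y+r+1,x-r:x+r+1];print(w.sum());return (w*xx).sum()/w.sum(),(w*yy).sum()/w.sum()
h0=blob((198,117),9);h1=blob((306,204),7);print(h0,h1)
m=cv2.inRange(hsv,(0,0,0),(180,255,70));m[:105]=0;m[228:]=0;m[:,:225]=0;m[:,265:]=0
c=max(cv2.findContours(m,cv2.RETR_EXTERNAL,cv2.CHAIN_APPROX_SIMPLE)[0],key=cv2.contourArea);r=cv2.minAreaRect(c);print("bar",r,onz(p,cv2.boxPoints(r),.048).round(4).tolist(), onz(p,[r[0]],.048))
mp=np.array([(-42,-60),(42,45)])/1e3
X=onz(p,[h0,h1],.003)[:,:2];th,M,t,rr=fit2(mp,X);print(np.degrees(th),t,rr,"grip",M@[0,-.012]+t)
cv2.imwrite("pics/w3c.png",cv2.resize(im[90:235,170:360],None,fx=4,fy=4,interpolation=cv2.INTER_CUBIC))
```

```text
99.17999999999999
126.85000000000001
(np.float64(198.49374873966528), np.float64(116.50191570881226)) (np.float64(305.8886085928262), np.float64(205.75214820654315))
bar ((248.7210693359375, 168.50425720214844), (11.3056001663208, 105.19208526611328), 1.1017061471939087) [[0.4846, -0.3672, 0.048], [0.4791, -0.2759, 0.048], [0.4882, -0.2752, 0.048], [0.4946, -0.3665, 0.048]] [[ 0.48649246 -0.31901944  0.048     ]]
-86.7662115140821 [ 0.49941818 -0.32423283] [0.00163018 0.00163018] grip [ 0.48743728 -0.32490976]
```

View pics/w3c.png

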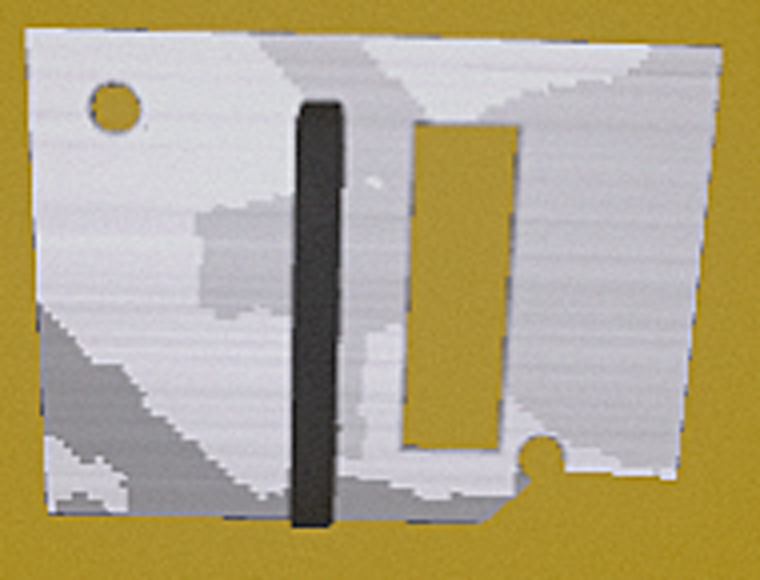

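The crop shows hole0 centred at (115,107), and hole1 at (542,459) open toward a cut edge. I use the circle centres.

Run:
```python
from h import *
p=dict(np.load("pics/w3.npz"));mp=np.array([(-42,-60),(42,45)])/1e3
f=lambda L:(np.array(L,float)+.5)/4-.5+[170,90]
for z in (.003,.006):
    X=onz(p,f([(115,107),(542,459)]),z)[:,:2];th,M,t,rr=fit2(mp,X);print(np.degrees(th),t,rr,"grip",M@[0,-.012]+t)
c=onz(p,f([(26,29),(722,46),(48,514)]),.006)[:,:2];mc=np.array([(-60,-80),(-60,80),(60,-80)])/1e3
th,M,t,rr=fit2(mc,c);print(np.degrees(th),t,rr,"grip",M@[0,-.012]+t)
g=[.4868,-.3248,.043];a=np.radians(90-86.3)
print(goto([g[0],g[1],.11],down(a)),goto([g[0],g[1],.040],down(a)))
```

```text
-86.52854151646912 [ 0.49886703 -0.32343846] [0.00089831 0.00089831] grip [ 0.48688905 -0.32416508]
-86.52854151646916 [ 0.49879822 -0.32272063] [0.00025095 0.00025095] grip [ 0.48682024 -0.32344725]
-86.17456465614838 [ 0.49882381 -0.3227703 ] [2.29805940e-05 6.15712632e-06 2.89544841e-05] grip [ 0.48685055 -0.3235709 ]
[0.0843, 0.0002, -0.0049, 0.0169, 0.0038, 0.0026] [0.1543, 0.0005, -0.0053, 0.0169, 0.0038, 0.0026]
```

arm_command --pt "1 0.08 0.001 -0.005 0.018 0.004 0.003" --pt "1 0.08 0.001 -0.005 0.018 0.004 0.003" --pt "1 0.12 0.001 -0.005 0.018 0.004 0.003" --pt "1 0.153 0.001 -0.005 0.018 0.004 0.003" --pt "1 0.153 0.001 -0.005 0.018 0.004 0.003" --pt "1 0.153 0.001 -0.005 0.018 0.004 0.003"

```text
clock: 3.42
tool_pos: [0.4871, -0.3219, 0.0226]
eef_rot: [[-0.002, -0.065, 0.998], [0.003, 0.998, 0.065], [-1.0, 0.003, -0.002]]
ft_force: [0.3, -0.5, 0.1]
grip_width: 0.0856
```

Run:
```python
from h import *
st();print(goto([.48685,-.3236,.042],down(np.radians(3.8))))
```

```text
t 3.42 tcp [ 0.4871 -0.3219  0.0226] F [ 0.3 -0.5  0.1] w 0.0856 q [-0.7   0.48  1.77  0.    0.9  -0.77]
[-0.0007, -0.0017, -0.0003, -0.0009, -0.0013, -0.0018]
```

Close, with a small correction.

arm_command --pt "1 -0.001 -0.002 0 0 0 0" --pt "0.3 -0.001 -0.002 0 0 0 0" --pt "0 -0.001 -0.002 0 0 0 0" --pt "0 -0.001 -0.002 0 0 0 0" --pt "0 -0.001 -0.002 0 0 0 0" --pt "0 -0.001 -0.002 0 0 0 0" --pt "0 -0.001 -0.002 0 0 0 0" --pt "0 -0.001 -0.002 0 0 0 0"

```text
clock: 4.08
tool_pos: [0.4872, -0.3241, 0.024]
eef_rot: [[-0.002, -0.065, 0.998], [0.002, 0.998, 0.065], [-1.0, 0.003, -0.002]]
ft_force: [-0.9, 0.3, 3.7]
grip_width: 0.0085
```

Run:
```python
from h import *
st();print(arm.observe()["eef_rot"])
```

```text
t 4.08 tcp [ 0.4872 -0.3241  0.024 ] F [-0.9  0.3  3.7] w 0.0085 q [-0.71  0.48  1.76  0.    0.91 -0.77]
[[-0.00205568 -0.06470581  0.99790227]
 [ 0.00248976  0.99790095  0.06471085]
 [-0.99999479  0.00261756 -0.00189026]]
```

```bash
cat >> h.py <<'E'
TH=np.radians(-93.55);FM=np.array([[np.cos(TH),-np.sin(TH)],[np.sin(TH),np.cos(TH)]]);FT=np.array([.5029,.0765])
def fx(x,y,z): return np.r_[FM@[x,y]+FT,z]
E
python3 - <<'E'
from h import *
print(goto([.487,-.324,.12],down(np.radians(3.7)),False),goto(fx(.0005,-.087,.15),down(TH+np.pi/2),False))
E
```

```text
[-0.096, 0.0004, -0.0004, 0.0001, -0.0012, -0.0017] [-0.1248, 0.4096, -0.045, 0.0807, -0.0013, -0.0016]
```

arm_command --pt "0 -0.04 0 0 0 0 0" --pt "0 -0.08 0 0 0 0 0" --pt "0 -0.12 0 0 0 0 0" --pt "0 -0.125 0.03 -0.003 0.006 0 0" --pt "0 -0.125 0.06 -0.006 0.012 0 0" --pt "0 -0.125 0.09 -0.01 0.018 0 0" --pt "0 -0.125 0.12 -0.013 0.024 0 0" --pt "0 -0.125 0.15 -0.016 0.03 0 0"

```text
clock: 4.75
tool_pos: [0.4609, -0.1744, 0.1491]
eef_rot: [[-0.003, -0.016, 1.0], [0.003, 1.0, 0.016], [-1.0, 0.003, -0.003]]
ft_force: [0.6, -0.1, -0.7]
grip_width: 0.0085
```

Run:
```python
from h import *
st();print(goto(fx(.0005,-.087,.15),down(TH+np.pi/2),False))
```

```text
t 4.75 tcp [ 0.4609 -0.1744  0.1491] F [ 0.6 -0.1 -0.7] w 0.0085 q [-0.5   0.22  1.8   0.    1.12 -0.52]
[0.0, 0.2565, -0.0407, 0.0499, -0.0018, -0.0019]
```

arm_command --pt "0 0 0.04 -0.01 0.01 -0.002 -0.002" --pt "0 0 0.08 -0.02 0.02 -0.002 -0.002" --pt "0 0 0.12 -0.03 0.03 -0.002 -0.002" --pt "0 0 0.16 -0.035 0.04 -0.002 -0.002" --pt "0 0 0.2 -0.041 0.05 -0.002 -0.002" --pt "0 0 0.235 -0.041 0.05 -0.002 -0.002" --pt "0 0 0.256 -0.041 0.05 -0.002 -0.002" --pt "0 0 0.256 -0.041 0.05 -0.002 -0.002"

```text
clock: 5.42
tool_pos: [0.4148, 0.0845, 0.1499]
eef_rot: [[-0.0, 0.058, 0.998], [0.002, 0.998, -0.058], [-1.0, 0.002, -0.0]]
ft_force: [0.3, -0.4, -1.5]
grip_width: 0.0087
```

Run:
```python
from h import *
st();p,im=snap("wrist","w4");print(goto(fx(.0005,-.087,.15),down(TH+np.pi/2),False))
```

```text
t 5.42 tcp [0.4148 0.0845 0.1499] F [ 0.3 -0.4 -1.5] w 0.0087 q [0.03 0.11 1.94 0.   1.09 0.09]
[-0.0002, -0.0011, 0.001, 0.0024, -0.0001, 0.0]
```

View pics/w4_raw.png

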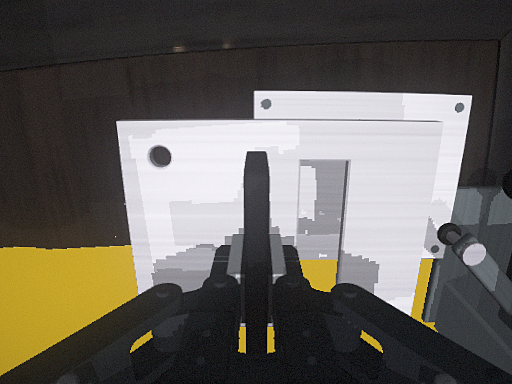

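In hand, the plate's near corners are at (117,122) and (442,122), and hole0 is at (160,157). Next I work out its pose in the tool.

Run:
```python
from h import *
p=dict(np.load("pics/w4.npz"));im=cv2.imread("pics/w4_raw.png");g=cv2.cvtColor(im,cv2.COLOR_BGR2GRAY)
# hole0 dark centroid
c=g[140:174,142:178].astype(float);w=np.clip((150-c)/90,0,1);yy,xx=np.mgrid[140:174,142:178];h=((w*xx).sum()/w.sum(),(w*yy).sum()/w.sum());print(h)
# left edge and top edge lines of plate, subpixel
def edge(rows,lo,hi):
    return np.array([(lo+np.argmax(np.abs(np.diff(g[r,lo:hi].astype(float))))+.5,r) for r in rows],float)
def edgec(cols,lo,hi): return np.array([(c,lo+np.argmax(np.abs(np.diff(g[lo:hi,c].astype(float))))+.5) for c in cols],float)
L=edge(range(130,235,5),100,142);T=edgec(range(125,245,5),108,135)
def line(P):
    vx,vy,x,y=cv2.fitLine(P.astype(np.float32),cv2.DIST_HUBER,0,.01,.01).ravel();return np.array([x,y]),np.array([vx,vy])
a,da=line(L);b,db=line(T);s=np.linalg.solve(np.c_[da,-db],b-a);cor=a+s[0]*da;print("corner",cor)
s=arm.observe();zt=s["tool_pos"][2]-.024
Rm=np.array(s["eef_rot"])
X=onz(p,[h],zt+.003)[0];Y=onz(p,[cor],zt+.006)[0];Z=onz(p,[a+60*da*np.sign(da[1])],zt+.006)[0]; W=onz(p,[b+80*db*np.sign(db[0])],zt+.006)[0]; V=onz(p,[b-10*db*np.sign(db[0])],zt+.006)[0]
print("x-edge heading",np.degrees(np.arctan2(*(Z-Y)[[1,0]])),"y-edge",np.degrees(np.arctan2(*(W-V)[[1,0]]))-90, "tool",np.degrees(np.arctan2(Rm[1,2],Rm[0,2]))-90)
hd=np.arctan2(Rm[1,2],Rm[0,2])-np.pi/2;M=np.array([[np.cos(hd),-np.sin(hd)],[np.sin(hd),np.cos(hd)]])
print("hole0 rel TCP in tool-plate frame",M.T@(X[:2]-s["tool_pos"][:2])*1e3,"corner",M.T@(Y[:2]-s["tool_pos"][:2])*1e3)
print("expected hole",[-42.5,-48],"corner",[-60.5,-68])
```

```text
(np.float64(160.24898533252966), np.float64(155.68458910990555))
corner [115.46683  120.743546]
x-edge heading -93.42546291156364 y-edge -92.88531412479558 tool -93.33226341622805
hole0 rel TCP in tool-plate frame [-44.31391407 -48.40385477] corner [-62.39620282 -68.31963478]
expected hole [-42.5, -48] corner [-60.5, -68]
```

Run:
```python
from h import *
print(goto(fx(.0005,-.087,.060),down(TH+np.pi/2),False),goto(fx(.0005,-.012,.060),down(TH+np.pi/2),False))
```

```text
[0.0898, -0.0011, 0.001, 0.0024, -0.0001, 0.0] [0.0898, -0.0014, 0.076, 0.0024, -0.0001, 0.0]
```

arm_command --pt "0 0.03 -0.001 0 0.002 0 0" --pt "0 0.06 -0.001 0 0.002 0 0" --pt "0 0.09 -0.001 0.001 0.002 0 0" --pt "0 0.09 -0.001 0.001 0.002 0 0" --pt "0 0.09 -0.001 0.001 0.002 0 0"

```text
clock: 5.88
tool_pos: [0.4148, 0.0806, 0.0589]
eef_rot: [[-0.005, 0.062, 0.998], [-0.0, 0.998, -0.062], [-1.0, -0.001, -0.005]]
ft_force: [0.7, 0.1, 0.6]
grip_width: 0.0085
```

Run:
```python
from h import *
st();print(goto(fx(.0005,-.087,.060),down(TH+np.pi/2),False),goto(fx(.0005,-.012,.060),down(TH+np.pi/2),False))
```

```text
t 5.88 tcp [0.4148 0.0806 0.0589] F [0.7 0.1 0.6] w 0.0085 q [ 0.03  0.23  2.07 -0.    0.84  0.09]
[-0.0011, 0.0009, 0.0012, -0.0003, -0.0029, 0.0005] [-0.0015, 0.0009, 0.0762, -0.0003, -0.0029, 0.0005]
```

arm_command --pt "0 -0.001 0.001 0.02 0 -0.003 0" --pt "0 -0.001 0.001 0.04 0 -0.003 0" --pt "0 -0.001 0.001 0.06 0 -0.003 0" --pt "0 -0.001 0.001 0.076 0 -0.003 0" --pt "0 -0.001 0.001 0.076 0 -0.003 0" --pt "0 -0.001 0.001 0.076 0 -0.003 0"

```text
clock: 6.38
tool_pos: [0.4922, 0.0763, 0.0612]
eef_rot: [[0.003, 0.063, 0.998], [-0.001, 0.998, -0.063], [-1.0, -0.001, 0.003]]
ft_force: [-1.0, 0.2, -2.2]
grip_width: 0.0088
```

Run:
```python
from h import *
st();p,im=snap("wrist","w5");print(goto(fx(.0005,-.012,.060),down(TH+np.pi/2),False))
cv2.imwrite("pics/w5c.png",np.hstack([cv2.resize(im[130:190,130:190],(480,480),interpolation=cv2.INTER_CUBIC),cv2.resize(im[140:300,380:500],(300,400))[:,:].repeat(1,0) if 0 else cv2.resize(im[100:340,380:512],(264,480))]))
```

```text
t 6.38 tcp [0.4922 0.0763 0.0612] F [-1.   0.2 -2.2] w 0.0088 q [ 0.01  0.32  1.92 -0.    0.9   0.08]
[0.0006, 0.0003, 0.0003, -0.0007, 0.0004, 0.0005]
```

View pics/w5c.png

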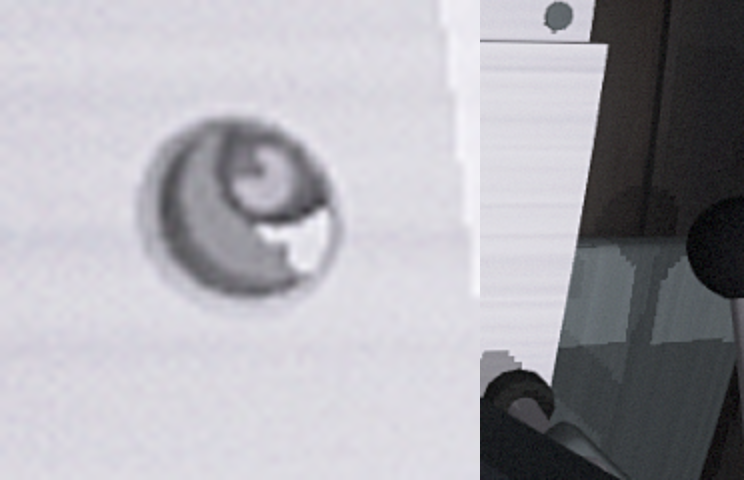

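Through hole0, centred at (240,208) in the crop, the pin's top is visible at about (264,180). Next I compute the offset from the rays.

Run:
```python
from h import *
p=dict(np.load("pics/w5.npz"));f=lambda L:(np.array(L,float)+.5)/8-.5+130
zt=.0612-.024
H=onz(p,f([(240,208)]),zt+.006)[0][:2];H2=onz(p,f([(246,207)]),zt)[0][:2];P=onz(p,f([(264,180)]),.0295)[0][:2]
for h in (H,H2): print((FM.T@(P-h)*1e3).round(2),"fixture mm, pin minus hole")
print("hole size px->mm",np.linalg.norm(np.diff(onz(p,f([(137,208),(343,208)]),zt+.006),axis=0))*1e3,np.linalg.norm(np.diff(onz(p,f([(160,207),(330,207)]),zt),axis=0))*1e3)
print("hole fix",FM.T@(H-FT)*1e3,"pin",FM.T@(P-FT)*1e3)
```

```text
[ 1.02 -2.23] fixture mm, pin minus hole
[-0.2  -0.87] fixture mm, pin minus hole
hole size px->mm 12.925352219590579 11.059392665511567
hole fix [-42.32806507 -57.84362554] pin [-41.30887466 -60.07654055]
```

Run:
```python
from h import *
def line(P):
    vx,vy,x,y=cv2.fitLine(P.astype(np.float32),cv2.DIST_HUBER,0,.01,.01).ravel();return np.array([x,y]),np.array([vx,vy])
for n in ("w4","w5"):
    p=dict(np.load(f"pics/{n}.npz"));im=cv2.imread(f"pics/{n}_raw.png");g=cv2.cvtColor(im,cv2.COLOR_BGR2GRAY).astype(float)
    c2w=np.linalg.inv(p["world_to_cam"]);T=c2w@np.linalg.inv(np.array(arm.camera_params("wrist")["mount"]));tcp=T[:3,3]
    w,h=[],[];
    v,w_=None,None
    c=cv2.HoughCircles(cv2.GaussianBlur(cv2.resize(im[130:190,130:190,1],None,fx=8,fy=8,interpolation=cv2.INTER_CUBIC),(0,0),4),cv2.HOUGH_GRADIENT,1,200,param1=60,param2=20,minRadius=60,maxRadius=115)
    print(n,tcp.round(4),"hough",c)
    L=np.array([(60+np.argmax(np.abs(np.diff(g[r,60:145]))),r) for r in range(130,235,7)],float);print(L[:,0])
    U=np.array([(x,95+np.argmax(np.abs(np.diff(g[95:145,x])))) for x in range(130,240,8)],float);print(U[:,1])
    print("fwd",[int(370+np.argmax(np.abs(np.diff(g[r,370:470])))) for r in range(130,200,8)])
im=cv2.imread("pics/w5_raw.png");cv2.imwrite("pics/w5f.png",cv2.resize(im,None,fx=1.5,fy=1.5))
```

```text
w4 [0.4148 0.0845 0.1499] hough [[[230.5 220.5  97.8]]]
[116. 117. 118. 119. 119. 120. 121. 122. 123. 123. 124. 125. 126. 127.
 128.]
[120. 120. 120. 120. 120. 120. 119. 119. 119. 119. 119. 119. 119. 119.]
fwd [466, 465, 464, 462, 461, 459, 458, 456, 455]
w5 [0.4922 0.0763 0.0612] hough [[[250.5 200.5  97.1]]]
[112. 113. 113. 114. 115. 116. 117. 118. 118. 119. 120. 121. 122. 123.
 124.]
[100. 120. 120. 120. 120. 120. 120. 118. 119. 119. 119. 119. 119. 119.]
fwd [442, 441, 439, 438, 437, 436, 435, 433, 432]
```

View pics/w5f.png

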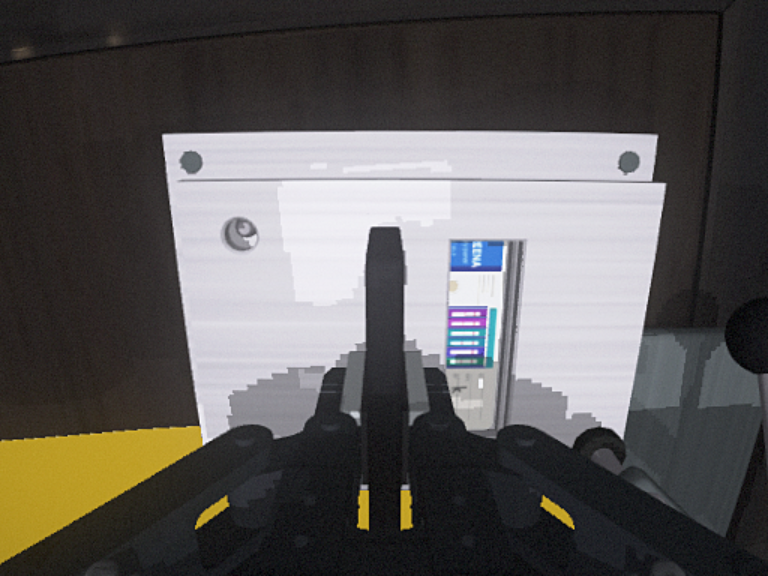

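The plate hasn't slipped in the grip, because hole0 is at the same pixel in both views. The arm was still swinging by about 1.3 mm when the picture was taken. Allowing for that, the target is TCP fixture (1.8, -12.8) mm.

Run:
```python
from h import *
st();[print(goto(fx(.0018,-.0128,z),down(TH+np.pi/2),False)) for z in (.054,.0435)]
```

```text
t 6.43 tcp [0.4906 0.0765 0.0606] F [ 0.2  0.9 -1. ] w 0.0089 q [ 0.01  0.32  1.92 -0.    0.9   0.08]
[0.0066, -0.001, -0.0005, -0.0007, 0.0004, 0.0005]
[0.0171, -0.001, -0.0005, -0.0007, 0.0004, 0.0005]
```

arm_command --pt "0 0.004 -0.001 -0.0005 0 0 0" --pt "0 0.006 -0.001 -0.0005 0 0 0" --pt "0 0.006 -0.001 -0.0005 0 0 0" --pt "0 0.009 -0.001 -0.0005 0 0 0" --pt "0 0.011 -0.001 -0.0005 0 0 0" --pt "0 0.013 -0.001 -0.0005 0 0 0" --pt "0 0.013 -0.001 -0.0005 0 0 0" --pt "0 0.013 -0.001 -0.0005 0 0 0"

```text
clock: 7.1
tool_pos: [0.4898, 0.0755, 0.0474]
eef_rot: [[-0.0, 0.063, 0.998], [-0.001, 0.998, -0.063], [-1.0, -0.001, -0.0]]
ft_force: [-0.7, -0.1, -1.9]
grip_width: 0.0086
```

Run:
```python
from h import *
st();print(arm.observe()["wrist_torque"]);[print(goto(fx(.0018,-.0128,z),down(TH+np.pi/2),False)) for z in (.0435,)]
```

```text
t 7.1 tcp [0.4898 0.0755 0.0474] F [-0.7 -0.1 -1.9] w 0.0086 q [ 0.01  0.34  1.94 -0.    0.87  0.08]
[-0.00470193  0.02382619  0.0338522 ]
[0.0039, -0.0, 0.0002, -0.0006, -0.0, 0.0005]
```

No contact force at an underside height of about 23 mm, so the pins are in the holes. I lower the rest of the way.

arm_command --pt "0 0.002 0 0 0 0 0" --pt "0 0.0035 0 0 0 0 0" --pt "0 0.0035 0 0 0 0 0" --pt "0 0.0035 0 0 0 0 0"

```text
clock: 7.43
tool_pos: [0.4899, 0.0755, 0.044]
eef_rot: [[0.0, 0.063, 0.998], [-0.001, 0.998, -0.063], [-1.0, -0.001, 0.0]]
ft_force: [0.2, -0.4, 1.5]
grip_width: 0.0089
```

arm_command --pt "0.35 0 0 0 0 0 0" --pt "0.35 0 0 0 0 0 0" --pt "0.35 0 0 0 0 0 0" --pt "0.35 0 0 0 0 0 0"

```text
clock: 7.77
tool_pos: [0.49, 0.0755, 0.044]
eef_rot: [[0.0, 0.063, 0.998], [-0.001, 0.998, -0.063], [-1.0, -0.001, 0.0]]
ft_force: [-0.2, 0.0, -0.7]
grip_width: 0.0299
```

Run:
```python
from h import *
st();print(goto(fx(.0018,-.0128,.043),down(TH+np.pi/2),False))
```

```text
t 7.77 tcp [0.49   0.0755 0.044 ] F [-0.2  0.  -0.7] w 0.0299 q [ 0.01  0.34  1.94 -0.    0.86  0.08]
[0.001, -0.0, 0.0, -0.0006, 0.0002, 0.0005]
```

arm_command --pt "0.35 -0.03 0 0 0 0 0" --pt "0.35 -0.06 0 0 0 0 0" --pt "0.35 -0.1 0 -0.01 0 0 0" --pt "0.35 -0.13 0 -0.03 0 0 0" --pt "0.35 -0.13 0 -0.03 0 0 0" --pt "0.35 -0.13 0 -0.03 0 0 0" --pt "0.35 -0.13 0 -0.03 0 0 0"

```text
clock: 8.35
tool_pos: [0.4597, 0.0775, 0.1736]
eef_rot: [[0.0, 0.063, 0.998], [-0.001, 0.998, -0.063], [-1.0, -0.001, 0.0]]
ft_force: [0.7, 0.3, -0.0]
grip_width: 0.0299
```

Run:
```python
from h import *
st();p,im=snap("wrist","w6")
h0=proj(p,[fx(-.042,-.06,.028)])[0];h1=proj(p,[fx(.042,.045,.028)])[0];c=proj(p,[fx(x,y,.026) for x,y in [(-.06,-.08),(-.06,.08),(.06,.08),(.06,-.08)]]);print(h0,h1,c.round(1).tolist())
cut=lambda u,r,s:cv2.resize(im[int(u[1])-r:int(u[1])+r,int(u[0])-r:int(u[0])+r],(s,s),interpolation=cv2.INTER_CUBIC)
full=cv2.resize(im,(480,360));full=np.vstack([full,np.zeros((40,480,3),np.uint8)])
print([(int(u[0])-20,int(u[1])-20) for u in (h0,h1)])
cv2.imwrite("pics/w6c.png",np.hstack([np.vstack([cut(h0,20,200),cut(h1,20,200)]),full]))
a=np.radians(30);M3=np.eye(3);M3[:2,:2]=FM
d=np.array([np.sin(a),0,-np.cos(a)]);zz=np.array([0,1.,0]);RL=M3@np.c_[d,np.cross(zz,d),zz]
print(goto(fx(-.17,.0,.20),RL))
```

```text
t 8.35 tcp [0.4597 0.0775 0.1736] F [ 0.7  0.3 -0. ] w 0.0299 q [ 0.02  0.16  1.82 -0.    1.17  0.08]
[235.63395276 123.59517432] [349.15360176 214.19018064] [[212.0, 102.2], [397.6, 103.4], [382.5, 230.5], [216.9, 231.1]]
[(215, 103), (329, 194)]
[-0.0111, 0.1624, 0.0432, -0.0004, -0.001, -0.3327]
```

View pics/w6c.png

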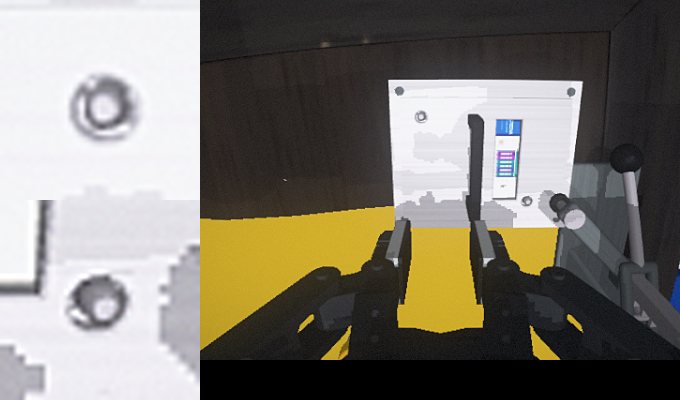

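Both pins stand inside their holes, at (103,105) and (98,300) in the insets, so the plate is seated. Next, the lever.

arm_command --pt "0.6 -0.011 0.04 0.01 0 0 -0.066" --pt "0.6 -0.011 0.08 0.02 0 0 -0.133" --pt "0.6 -0.011 0.12 0.03 0 0 -0.2" --pt "0.6 -0.011 0.162 0.043 0 0 -0.266" --pt "0.6 -0.011 0.162 0.043 0 0 -0.333" --pt "0.6 -0.011 0.162 0.043 0 0 -0.333" --pt "0.6 -0.011 0.162 0.043 0 0 -0.333"

```text
clock: 8.98
tool_pos: [0.512, 0.2379, 0.1797]
eef_rot: [[-0.036, 0.048, 0.998], [-0.502, 0.863, -0.06], [-0.864, -0.503, -0.007]]
ft_force: [0.4, 0.1, -0.8]
grip_width: 0.0512
```

```bash
cat >> h.py <<'E'
_a=np.radians(30);M3=np.eye(3);M3[:2,:2]=FM
_d=np.array([np.sin(_a),0,-np.cos(_a)]);_z=np.array([0,1.,0]);RL=M3@np.c_[_d,np.cross(_z,_d),_z];DL=RL[:,0]
def ball(a,y=.125): return fx(.145-.17*np.cos(a-.052),y,.125-.17*np.sin(a-.052))
E
python3 - <<'E'
from h import *
p=dict(np.load("pics/w6.npz"));im=cv2.imread("pics/w6_raw.png");g=cv2.cvtColor(im,cv2.COLOR_BGR2GRAY)
c=cv2.HoughCircles(cv2.resize(g[140:200,420:490],None,fx=4,fy=4,interpolation=cv2.INTER_CUBIC),cv2.HOUGH_GRADIENT,1,100,param1=60,param2=15,minRadius=45,maxRadius=80)[0,0]
u=(c[:2]+.5)/4-.5+[420,140];print(c,u)
for y in (.123,.125,.127):
  A=np.linspace(0,.524,53);e=np.linalg.norm(proj(p,[ball(a,y) for a in A])-u,axis=1);i=e.argmin();print(y,A[i],e[i])
st();print(goto(ball(.48)-.1*DL,RL),goto(ball(.48),RL))
E
```

```text
[138.5 112.5  72.5] [454.25 167.75]
0.123 0.4736153846153846 0.17022188395725252
0.125 0.4937692307692308 0.889531924976342
0.127 0.5038461538461538 1.6586505472168624
t 8.98 tcp [0.512  0.2379 0.1797] F [ 0.4  0.1 -0.8] w 0.0512 q [ 0.57  0.49  1.43 -0.41  1.56  0.7 ]
[0.1028, -0.0693, 0.1261, 0.0036, -0.0033, 0.0025] [0.2028, -0.0689, 0.1266, 0.0036, -0.0033, 0.0025]
```

arm_command --pt "0.6 0.02 -0.02 0.03 0.004 -0.003 0.002" --pt "0.6 0.04 -0.04 0.06 0.004 -0.003 0.002" --pt "0.6 0.07 -0.069 0.09 0.004 -0.003 0.002" --pt "0.6 0.103 -0.069 0.126 0.004 -0.003 0.002" --pt "0.6 0.103 -0.069 0.126 0.004 -0.003 0.002" --pt "0.6 0.103 -0.069 0.126 0.004 -0.003 0.002" --pt "0.6 0.103 -0.069 0.126 0.004 -0.003 0.002"

```text
clock: 9.57
tool_pos: [0.6296, 0.1168, 0.124]
eef_rot: [[-0.036, 0.056, 0.998], [-0.499, 0.864, -0.067], [-0.866, -0.501, -0.003]]
ft_force: [-0.4, -0.7, 0.4]
grip_width: 0.0511
```

Run:
```python
from h import *
st();print(goto(ball(.485),RL));p,im=snap("wrist","w7")
g=cv2.cvtColor(im,cv2.COLOR_BGR2GRAY);u=proj(p,[ball(.485)])[0];print(u,np.percentile(g,[5,50,95]))
x,y=u.astype(int);c=cv2.HoughCircles(cv2.resize(g[max(y-45,0):y+45,x-45:x+45],None,fx=4,fy=4,interpolation=cv2.INTER_CUBIC),cv2.HOUGH_GRADIENT,1,300,param1=60,param2=15,minRadius=50,maxRadius=130)
if c is not None: print(c,(c[0,0,:2]+.5)/4-.5+[x-45,max(y-45,0)])
```

```text
t 9.57 tcp [0.6296 0.1168 0.124 ] F [-0.4 -0.7  0.4] w 0.0511 q [ 0.34  0.58  1.41 -0.48  1.4   0.55]
[0.099, 0.0017, 0.0014, -0.0018, -0.0029, 0.0006]
[257.18406298 194.13716379] [ 21.  53. 232.]
[[[183.5 180.5  78.8]]] [257.5  193.75]
```

The ball appears within a pixel of its predicted place. I advance and grip it.

arm_command --pt "0.6 0.035 0.002 0.001 -0.002 -0.003 0" --pt "0.6 0.07 0.002 0.001 -0.002 -0.003 0" --pt "0.6 0.099 0.002 0.001 -0.002 -0.003 0" --pt "0.6 0.099 0.002 0.001 -0.002 -0.003 0" --pt "0 0.099 0.002 0.001 -0.002 -0.003 0" --pt "0 0.099 0.002 0.001 -0.002 -0.003 0" --pt "0 0.099 0.002 0.001 -0.002 -0.003 0" --pt "0 0.099 0.002 0.001 -0.002 -0.003 0"

```text
clock: 10.28
tool_pos: [0.6273, 0.0716, 0.0398]
eef_rot: [[-0.028, 0.053, 0.998], [-0.499, 0.865, -0.06], [-0.866, -0.5, 0.002]]
ft_force: [-3.6, 0.9, 0.2]
grip_width: 0.0245
```

Run:
```python
from h import *
st()
for a in (.485,.39,.29,.19,.1,.0,-.03): print(a,goto(ball(a),RL))
```

```text
t 10.28 tcp [0.6273 0.0716 0.0398] F [-3.6  0.9  0.2] w 0.0245 q [ 0.28  0.63  1.55 -0.53  1.2   0.59]
0.485 [0.0035, -0.0013, 0.0006, 0.0004, 0.002, -0.0003]
0.39 [-0.0125, -0.0035, 0.0006, 0.0004, 0.002, -0.0003]
0.29 [-0.0291, -0.0075, 0.0007, 0.0004, 0.002, -0.0003]
0.19 [-0.0451, -0.013, 0.0007, 0.0004, 0.002, -0.0003]
0.1 [-0.059, -0.0194, 0.0007, 0.0004, 0.002, -0.0003]
0.0 [-0.0737, -0.0279, 0.0008, 0.0004, 0.002, -0.0003]
-0.03 [-0.0779, -0.0308, 0.0008, 0.0004, 0.002, -0.0003]
```

The width is 24.5 mm, so the grip is a little off the ball's centre. I regrip about 5 mm deeper.

arm_command --pt "0.5 0 0 0 0 0 0" --pt "0.5 0.005 -0.001 0 0 0 0" --pt "0.5 0.007 -0.001 0 0 0 0" --pt "0.5 0.007 -0.001 0 0 0 0" --pt "0 0.007 -0.001 0 0 0 0" --pt "0 0.007 -0.001 0 0 0 0" --pt "0 0.007 -0.001 0 0 0 0" --pt "0 0.007 -0.001 0 0 0 0"

```text
clock: 10.95
tool_pos: [0.6269, 0.0671, 0.0341]
eef_rot: [[-0.028, 0.053, 0.998], [-0.499, 0.865, -0.06], [-0.866, -0.5, 0.002]]
ft_force: [0.3, -1.0, -0.8]
grip_width: 0.0251
```

Run:
```python
from h import *
st()
for a in (.485,.39,.29,.19,.1,.0,-.03): print(a,goto(ball(a),RL))
```

```text
t 10.95 tcp [0.6269 0.0671 0.0341] F [ 0.3 -1.  -0.8] w 0.0251 q [ 0.27  0.63  1.56 -0.54  1.19  0.6 ]
0.485 [-0.0037, -0.0002, 0.0006, 0.0004, 0.0018, -0.0002]
0.39 [-0.0197, -0.0025, 0.0007, 0.0004, 0.0018, -0.0002]
0.29 [-0.0362, -0.0064, 0.0007, 0.0004, 0.0018, -0.0002]
0.19 [-0.0523, -0.012, 0.0008, 0.0004, 0.0018, -0.0002]
0.1 [-0.0662, -0.0184, 0.0008, 0.0004, 0.0018, -0.0002]
0.0 [-0.0809, -0.0269, 0.0008, 0.0004, 0.0018, -0.0002]
-0.03 [-0.0851, -0.0298, 0.0008, 0.0004, 0.0018, -0.0002]
```

arm_command --pt "0 -0.016 -0.002 0 0 0 0" --pt "0 -0.033 -0.006 0 0 0 0" --pt "0 -0.049 -0.012 0 0 0 0" --pt "0 -0.063 -0.018 0.001 0 0 0" --pt "0 -0.077 -0.027 0.001 0 0 0" --pt "0 -0.08 -0.029 0.001 0 0 0" --pt "0 -0.08 -0.029 0.001 0 0 0" --pt "0 -0.08 -0.029 0.001 0 0 0"

```text
clock: 11.62
tool_pos: [0.6279, 0.0825, 0.1172]
eef_rot: [[-0.029, 0.053, 0.998], [-0.498, 0.865, -0.06], [-0.867, -0.499, 0.001]]
ft_force: [-2.9, 2.6, -2.0]
grip_width: 0.0247
```

Run:
```python
from h import *
st()
for a in (0,.1,.2,.3,.4,.5,.524,.55): print(a,goto(ball(a)+.0037*DL,RL))
```

```text
t 11.62 tcp [0.6279 0.0825 0.1172] F [-2.9  2.6 -2. ] w 0.0247 q [ 0.29  0.56  1.46 -0.5   1.35  0.52]
0 [0.0024, 0.0013, 0.0006, 0.0005, 0.001, -0.0009]
0.1 [0.0171, 0.0098, 0.0006, 0.0005, 0.001, -0.0009]
0.2 [0.0326, 0.0168, 0.0006, 0.0005, 0.001, -0.0009]
0.3 [0.0487, 0.0222, 0.0006, 0.0005, 0.001, -0.0009]
0.4 [0.0653, 0.026, 0.0005, 0.0005, 0.001, -0.0009]
0.5 [0.0822, 0.0281, 0.0005, 0.0005, 0.001, -0.0009]
0.524 [0.0862, 0.0283, 0.0005, 0.0005, 0.001, -0.0009]
0.55 [0.0907, 0.0285, 0.0005, 0.0005, 0.001, -0.0009]
```

arm_command --pt "0 0.017 0.01 0 0 0 0" --pt "0 0.033 0.017 0 0 0 0" --pt "0 0.049 0.022 0 0 0 0" --pt "0 0.065 0.026 0 0 0 0" --pt "0 0.082 0.028 0 0 0 0" --pt "0 0.09 0.0285 0 0 0 0" --pt "0 0.09 0.0285 0 0 0 0" --pt "0 0.09 0.0285 0 0 0 0"

```text
clock: 12.28
tool_pos: [0.6266, 0.0626, 0.0258]
eef_rot: [[-0.029, 0.053, 0.998], [-0.499, 0.865, -0.06], [-0.866, -0.5, 0.001]]
ft_force: [-2.7, 4.9, 7.0]
grip_width: 0.0249
```

Run:
```python
from h import *
st()
for a in (.524,.4,.3,.2,.1,0,-.02): print(a,goto(ball(a)+.0037*DL,RL))
```

```text
t 12.28 tcp [0.6266 0.0626 0.0258] F [-2.7  4.9  7. ] w 0.0249 q [ 0.26  0.64  1.57 -0.54  1.17  0.6 ]
0.524 [-0.0029, -0.0, 0.0006, 0.0006, 0.0011, -0.0003]
0.4 [-0.0238, -0.0024, 0.0007, 0.0006, 0.0011, -0.0003]
0.3 [-0.0404, -0.0062, 0.0007, 0.0006, 0.0011, -0.0003]
0.2 [-0.0565, -0.0116, 0.0007, 0.0006, 0.0011, -0.0003]
0.1 [-0.072, -0.0187, 0.0007, 0.0006, 0.0011, -0.0003]
0 [-0.0867, -0.0272, 0.0008, 0.0006, 0.0011, -0.0003]
-0.02 [-0.0895, -0.0291, 0.0008, 0.0006, 0.0011, -0.0003]
```

Full stroke confirmed, with the bottom stop felt at about 8 N. I continue pumping.

arm_command --pt "0 -0.024 -0.002 0 0 0 0" --pt "0 -0.04 -0.006 0 0 0 0" --pt "0 -0.057 -0.012 0 0 0 0" --pt "0 -0.072 -0.019 0 0 0 0" --pt "0 -0.087 -0.027 0 0 0 0" --pt "0 -0.09 -0.029 0 0 0 0" --pt "0 -0.09 -0.029 0 0 0 0" --pt "0 -0.09 -0.029 0 0 0 0"

```text
clock: 12.95
tool_pos: [0.6278, 0.0829, 0.117]
eef_rot: [[-0.03, 0.052, 0.998], [-0.498, 0.865, -0.059], [-0.867, -0.499, 0.0]]
ft_force: [0.1, 1.8, -4.8]
grip_width: 0.0248
```

arm_command --pt "0 0.017 0.01 0 0 0 0" --pt "0 0.033 0.017 0 0 0 0" --pt "0 0.049 0.022 0 0 0 0" --pt "0 0.065 0.026 0 0 0 0" --pt "0 0.082 0.028 0 0 0 0" --pt "0 0.09 0.0285 0 0 0 0" --pt "0 0.09 0.0285 0 0 0 0" --pt "0 0.09 0.0285 0 0 0 0"

```text
clock: 13.62
tool_pos: [0.6269, 0.0629, 0.0251]
eef_rot: [[-0.028, 0.051, 0.998], [-0.499, 0.865, -0.058], [-0.866, -0.5, 0.001]]
ft_force: [-5.5, 2.6, -0.3]
grip_width: 0.025
```

arm_command --pt "0 -0.024 -0.002 0 0 0 0" --pt "0 -0.04 -0.006 0 0 0 0" --pt "0 -0.057 -0.012 0 0 0 0" --pt "0 -0.072 -0.019 0 0 0 0" --pt "0 -0.087 -0.027 0 0 0 0" --pt "0 -0.09 -0.029 0 0 0 0" --pt "0 -0.09 -0.029 0 0 0 0" --pt "0 -0.09 -0.029 0 0 0 0"

```text
clock: 14.28
tool_pos: [0.6282, 0.0847, 0.1166]
eef_rot: [[-0.026, 0.05, 0.998], [-0.496, 0.866, -0.057], [-0.868, -0.497, 0.002]]
ft_force: [-2.0, 8.4, -2.2]
grip_width: 0.0251
```

arm_command --pt "0 0.017 0.01 0 0 0 0" --pt "0 0.033 0.017 0 0 0 0" --pt "0 0.049 0.022 0 0 0 0" --pt "0 0.065 0.026 0 0 0 0" --pt "0 0.082 0.028 0 0 0 0" --pt "0 0.09 0.0285 0 0 0 0" --pt "0 0.09 0.0285 0 0 0 0" --pt "0 0.09 0.0285 0 0 0 0"

```text
clock: 14.95
tool_pos: [0.627, 0.0654, 0.0266]
eef_rot: [[-0.026, 0.052, 0.998], [-0.497, 0.866, -0.058], [-0.867, -0.498, 0.003]]
ft_force: [-4.6, 9.6, 9.1]
grip_width: 0.0249
```

Run:
```python
from h import *
st()
for a in (.524,.4,.3,.2,.1,0,-.02): print(a,goto(ball(a)+.0037*DL,RL))
snap("wrist","w8");snap("scene","s8")
```

```text
t 14.95 tcp [0.627  0.0654 0.0266] F [-4.6  9.6  9.1] w 0.0249 q [ 0.27  0.64  1.57 -0.54  1.17  0.6 ]
0.524 [-0.0008, -0.002, 0.0005, 0.0011, 0.003, -0.0015]
0.4 [-0.0217, -0.0043, 0.0006, 0.0011, 0.003, -0.0015]
0.3 [-0.0383, -0.0081, 0.0007, 0.0011, 0.003, -0.0015]
0.2 [-0.0544, -0.0135, 0.0007, 0.0011, 0.003, -0.0015]
0.1 [-0.0699, -0.0205, 0.0008, 0.0011, 0.003, -0.0015]
0 [-0.0846, -0.029, 0.0008, 0.0011, 0.003, -0.0015]
-0.02 [-0.0875, -0.0308, 0.0008, 0.0011, 0.003, -0.0015]
```

arm_command --pt "0 -0.022 -0.004 0 0.001 0.003 -0.001" --pt "0 -0.038 -0.008 0 0.001 0.003 -0.001" --pt "0 -0.054 -0.0135 0.001 0.001 0.003 -0.001" --pt "0 -0.07 -0.0205 0.001 0.001 0.003 -0.001" --pt "0 -0.085 -0.029 0.001 0.001 0.003 -0.001" --pt "0 -0.0885 -0.031 0.001 0.001 0.003 -0.001" --pt "0 -0.0885 -0.031 0.001 0.001 0.003 -0.001" --pt "0 -0.0885 -0.031 0.001 0.001 0.003 -0.001"

```text
clock: 15.72
tool_pos: [0.6276, 0.0783, 0.1196]
eef_rot: [[-0.034, 0.053, 0.998], [-0.505, 0.861, -0.063], [-0.862, -0.506, -0.002]]
ft_force: [-3.2, -6.5, -1.8]
grip_width: 0.0251
```

arm_command --pt "0 0.017 0.01 0 0 0 0" --pt "0 0.033 0.017 0 0 0 0" --pt "0 0.049 0.022 0 0 0 0" --pt "0 0.065 0.026 0 0 0 0" --pt "0 0.082 0.028 0 0 0 0" --pt "0 0.09 0.0285 0 0 0 0" --pt "0 0.09 0.0285 0 0 0 0" --pt "0 0.09 0.0285 0 0 0 0"

```text
clock: 16.38
tool_pos: [0.626, 0.0559, 0.0287]
eef_rot: [[-0.035, 0.054, 0.998], [-0.508, 0.859, -0.064], [-0.861, -0.509, -0.002]]
ft_force: [0.2, 0.8, 3.0]
grip_width: 0.0248
```

arm_command --pt "0 -0.024 -0.003 0 0 0 0" --pt "0 -0.04 -0.007 0 0 0 0" --pt "0 -0.057 -0.013 0 0 0 0" --pt "0 -0.072 -0.02 0 0 0 0" --pt "0 -0.087 -0.028 0 0 0 0" --pt "0 -0.09 -0.03 0 0 0 0" --pt "0 -0.09 -0.03 0 0 0 0" --pt "0 -0.09 -0.03 0 0 0 0"

```text
clock: 17.05
tool_pos: [0.6267, 0.0664, 0.1239]
eef_rot: [[-0.039, 0.053, 0.998], [-0.524, 0.849, -0.066], [-0.851, -0.525, -0.005]]
ft_force: [-1.0, -20.2, -2.6]
grip_width: 0.0068
```

arm_command --pt "0 0.017 0.01 0 0 0 0" --pt "0 0.033 0.017 0 0 0 0" --pt "0 0.049 0.022 0 0 0 0" --pt "0 0.065 0.026 0 0 0 0" --pt "0 0.082 0.028 0 0 0 0" --pt "0 0.09 0.0285 0 0 0 0" --pt "0 0.09 0.0285 0 0 0 0" --pt "0 0.09 0.0285 0 0 0 0"

```text
clock: 17.72
tool_pos: [0.6257, 0.0441, 0.0435]
eef_rot: [[-0.033, 0.057, 0.998], [-0.529, 0.846, -0.066], [-0.848, -0.53, 0.002]]
ft_force: [-13.2, 18.6, 45.7]
grip_width: 0.0067
```

Run:
```python
from h import *
st()
for a in (.524,.4,.3,.2,.1,0,-.02): print(a,goto(ball(a)+.0037*DL,RL))
snap("wrist","w9");snap("scene","s9")
a=cv2.imread("pics/s8_raw.png");b=cv2.imread("pics/s9_raw.png");print(cv2.absdiff(a,b).max(2)[130:210,180:270].__gt__(40).sum())
```

```text
t 17.72 tcp [0.6257 0.0441 0.0435] F [-13.2  18.6  45.7] w 0.0067 q [ 0.25  0.63  1.56 -0.57  1.2   0.6 ]
0.524 [0.0023, 0.025, 0.0003, -0.0029, -0.0, 0.0224]
0.4 [-0.0186, 0.0218, 0.0004, -0.0029, -0.0, 0.0224]
0.3 [-0.035, 0.0175, 0.0004, -0.0029, -0.0, 0.0224]
0.2 [-0.0509, 0.0115, 0.0004, -0.0029, -0.0, 0.0224]
0.1 [-0.0661, 0.0039, 0.0004, -0.0029, -0.0, 0.0224]
0 [-0.0805, -0.0051, 0.0005, -0.0029, -0.0, 0.0224]
-0.02 [-0.0833, -0.0071, 0.0005, -0.0029, -0.0, 0.0224]
289
```

The grip drifted toward the stem and slipped off the ball, because small errors built up over repeated relative calls. I open a little to keep clear of the clamp arm, lift straight up, and re-approach.

arm_command --pt "0.25 -0.003 -0.002 0 0 0 0" --pt "0.25 -0.003 -0.002 0 0 0 0" --pt "0.25 -0.003 -0.002 0 0 0 0" --pt "0.25 -0.02 -0.012 0 0 0 0" --pt "0.25 -0.04 -0.025 0 0 0 0" --pt "0.25 -0.06 -0.037 0 0 0 0" --pt "0.25 -0.06 -0.037 0 0 0 0"

```text
clock: 18.4
tool_pos: [0.6282, 0.0436, 0.1174]
eef_rot: [[-0.027, 0.06, 0.998], [-0.53, 0.845, -0.066], [-0.848, -0.531, 0.009]]
ft_force: [0.7, 0.4, 0.6]
grip_width: 0.0208
```

Run:
```python
from h import *
st();print(goto(fx(-.1,.125,.16),RL))
```

```text
t 18.4 tcp [0.6282 0.0436 0.1174] F [0.7 0.4 0.6] w 0.0208 q [ 0.25  0.55  1.49 -0.55  1.32  0.52]
[-0.0838, 0.0841, -0.0023, -0.005, 0.0036, 0.0228]
```

arm_command --pt "0.25 -0.03 0.02 -0.001 -0.005 0.004 0.023" --pt "0.25 -0.06 0.05 -0.002 -0.005 0.004 0.023" --pt "0.5 -0.084 0.084 -0.002 -0.005 0.004 0.023" --pt "0.6 -0.084 0.084 -0.002 -0.005 0.004 0.023" --pt "0.6 -0.084 0.084 -0.002 -0.005 0.004 0.023" --pt "0.6 -0.084 0.084 -0.002 -0.005 0.004 0.023" --pt "0.6 -0.084 0.084 -0.002 -0.005 0.004 0.023"

```text
clock: 18.98
tool_pos: [0.6331, 0.1576, 0.1427]
eef_rot: [[-0.034, 0.053, 0.998], [-0.5, 0.863, -0.063], [-0.865, -0.502, -0.003]]
ft_force: [-0.2, 0.0, -0.0]
grip_width: 0.0509
```

Run:
```python
from h import *
st();p,im=snap("wrist","w10");snap("scene","s10");g=cv2.cvtColor(im,cv2.COLOR_BGR2GRAY)
A=np.linspace(0,.524,27);U=proj(p,[ball(a) for a in A]);print(U[[0,13,26]])
x0,x1,y0,y1=[int(v) for v in (U[:,0].min()-40,U[:,0].max()+40,max(U[:,1].min()-40,0),U[:,1].max()+40)]
c=cv2.HoughCircles(cv2.resize(g[y0:y1,x0:x1],None,fx=4,fy=4,interpolation=cv2.INTER_CUBIC),cv2.HOUGH_GRADIENT,1,300,param1=60,param2=15,minRadius=45,maxRadius=110)
u=(c[0,0,:2]+.5)/4-.5+[x0,y0];e=np.linalg.norm(U-u,axis=1);print(c,u,A[e.argmin()],e.min())
f=cv2.resize(im,(480,360));s=cv2.imread("pics/s10_raw.png")[120:220,170:290];cv2.imwrite("pics/w10c.png",np.hstack([f,cv2.resize(s,(320,267))[:360] if 0 else cv2.copyMakeBorder(cv2.resize(s,(320,267)),0,93,0,0,0)]))
```

```text
t 18.98 tcp [0.6331 0.1576 0.1427] F [-0.2  0.  -0. ] w 0.0509 q [ 0.39  0.59  1.33 -0.47  1.48  0.56]
[[255.52261563 291.6584757 ]
 [255.72014182 237.39423554]
 [255.88318959 206.12033299]]
[[[165.5 164.5  64.6]
  [157.5 471.5  82.8]]] [256.   206.75] 0.524 0.6404101895221528
```

View pics/w10c.png

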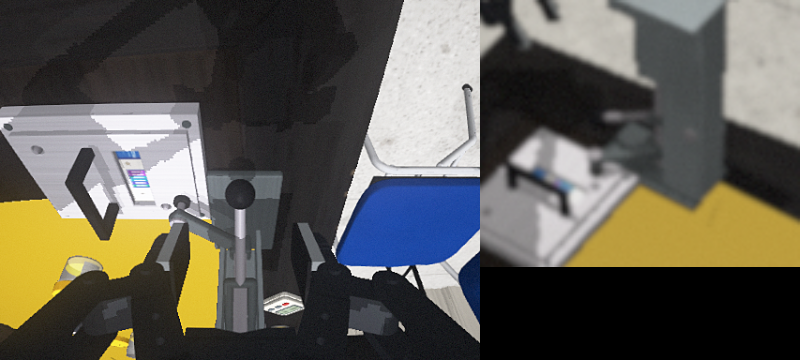

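The lever is at its bottom stop with the ball at (239,193). The plate is still seated, and the foot is low over the plate near (178,213). Next I estimate the clamp travel.

Run:
```python
from h import *
for n in ("w1","w10"):
    p=dict(np.load(f"pics/{n}.npz"))
    for c in (.0,.024,.03,.04,.05,.058,.062): print(n,c,proj(p,[fx(.03,.064,.084-c),fx(.024,.058,.108-c)]).round(1).tolist())
print(goto(ball(.52),RL))
```

```text
w1 0.0 [[362.9, 228.1], [364.6, 232.5]]
w1 0.024 [[356.8, 219.7], [358.0, 223.3]]
w1 0.03 [[355.4, 217.7], [356.5, 221.1]]
w1 0.04 [[353.1, 214.6], [354.1, 217.7]]
w1 0.05 [[351.0, 211.6], [351.8, 214.4]]
w1 0.058 [[349.3, 209.3], [350.0, 211.9]]
w1 0.062 [[348.5, 208.1], [349.1, 210.7]]
w10 0.0 [[185.7, 264.8], [173.2, 287.2]]
w10 0.024 [[189.3, 241.5], [177.6, 261.2]]
w10 0.03 [[190.2, 236.0], [178.7, 255.1]]
w10 0.04 [[191.5, 227.2], [180.4, 245.3]]
w10 0.05 [[192.9, 218.8], [182.0, 235.9]]
w10 0.058 [[193.9, 212.3], [183.3, 228.7]]
w10 0.062 [[194.4, 209.1], [183.9, 225.2]]
[0.1421, -0.0235, 0.0003, -0.0004, -0.0017, 0.0007]
```

The estimate is 0.054–0.062 m, which is at or near home. Two more full strokes will settle it, so I regrip the ball.

arm_command --pt "0.6 0.03 -0.024 0 0 -0.002 0" --pt "0.6 0.07 -0.024 0 0 -0.002 0" --pt "0.6 0.11 -0.024 0 0 -0.002 0" --pt "0.6 0.142 -0.024 0 0 -0.002 0" --pt "0.6 0.142 -0.024 0 0 -0.002 0" --pt "0.6 0.142 -0.024 0 0 -0.002 0" --pt "0.6 0.142 -0.024 0 0 -0.002 0"

```text
clock: 19.67
tool_pos: [0.6284, 0.0659, 0.0338]
eef_rot: [[-0.029, 0.056, 0.998], [-0.5, 0.864, -0.063], [-0.866, -0.5, 0.003]]
ft_force: [0.6, -0.0, 0.3]
grip_width: 0.0514
```

arm_command --pt "0 0.001 0 0 0 0 0" --pt "0 0.001 0 0 0 0 0" --pt "0 0.001 0 0 0 0 0" --pt "0 0.001 0 0 0 0 0" --pt "0 0.001 0 0 0 0 0"

```text
clock: 20.08
tool_pos: [0.6269, 0.0667, 0.0352]
eef_rot: [[-0.03, 0.057, 0.998], [-0.499, 0.864, -0.064], [-0.866, -0.5, 0.002]]
ft_force: [-4.0, 1.9, 6.1]
grip_width: 0.0249
```

Run:
```python
from h import *
st()
for a in (.524,.4,.3,.2,.1,0,-.02): print(a,goto(ball(a),RL))
```

```text
t 20.08 tcp [0.6269 0.0667 0.0352] F [-4.   1.9  6.1] w 0.0249 q [ 0.27  0.63  1.55 -0.53  1.19  0.6 ]
0.524 [0.0037, 0.0011, 0.0006, -0.002, 0.0005, 0.0003]
0.4 [-0.0173, -0.0013, 0.0006, -0.002, 0.0005, 0.0003]
0.3 [-0.0338, -0.0051, 0.0006, -0.002, 0.0005, 0.0003]
0.2 [-0.0499, -0.0105, 0.0007, -0.002, 0.0005, 0.0003]
0.1 [-0.0654, -0.0175, 0.0007, -0.002, 0.0005, 0.0003]
0 [-0.0801, -0.0261, 0.0007, -0.002, 0.0005, 0.0003]
-0.02 [-0.0829, -0.0279, 0.0007, -0.002, 0.0005, 0.0003]
```

arm_command --pt "0 -0.021 -0.002 0 -0.002 0 0" --pt "0 -0.0375 -0.006 0 -0.002 0 0" --pt "0 -0.0535 -0.0115 0 -0.002 0 0" --pt "0 -0.069 -0.0185 0 -0.002 0 0" --pt "0 -0.084 -0.027 0 -0.002 0 0" --pt "0 -0.087 -0.029 0 -0.002 0 0" --pt "0 -0.087 -0.029 0 -0.002 0 0" --pt "0 -0.087 -0.029 0 -0.002 0 0"

```text
clock: 20.75
tool_pos: [0.6278, 0.0831, 0.1254]
eef_rot: [[-0.031, 0.053, 0.998], [-0.503, 0.862, -0.061], [-0.864, -0.504, 0.0]]
ft_force: [1.1, -10.3, -8.3]
grip_width: 0.0248
```

Run:
```python
from h import *
st()
for a in (0,.1,.2,.3,.4,.5,.524,.55): print(a,goto(ball(a)-.0037*DL,RL))
```

```text
t 20.75 tcp [0.6278 0.0831 0.1254] F [  1.1 -10.3  -8.3] w 0.0248 q [ 0.29  0.56  1.45 -0.5   1.37  0.52]
0 [0.0024, 0.0048, 0.0007, 0.0002, 0.0004, 0.0026]
0.1 [0.0171, 0.0134, 0.0007, 0.0002, 0.0004, 0.0026]
0.2 [0.0325, 0.0205, 0.0007, 0.0002, 0.0004, 0.0026]
0.3 [0.0486, 0.026, 0.0007, 0.0002, 0.0004, 0.0026]
0.4 [0.0652, 0.0298, 0.0007, 0.0002, 0.0004, 0.0026]
0.5 [0.082, 0.032, 0.0007, 0.0002, 0.0004, 0.0026]
0.524 [0.0861, 0.0323, 0.0007, 0.0002, 0.0004, 0.0026]
0.55 [0.0905, 0.0325, 0.0007, 0.0002, 0.0004, 0.0026]
```

arm_command --pt "0 0.017 0.013 0.001 0 0 0.003" --pt "0 0.0325 0.0205 0.001 0 0 0.003" --pt "0 0.0485 0.026 0.001 0 0 0.003" --pt "0 0.065 0.03 0.001 0 0 0.003" --pt "0 0.082 0.032 0.001 0 0 0.003" --pt "0 0.0905 0.0325 0.001 0 0 0.003" --pt "0 0.0905 0.0325 0.001 0 0 0.003" --pt "0 0.0905 0.0325 0.001 0 0 0.003"

```text
clock: 21.42
tool_pos: [0.6275, 0.0734, 0.0327]
eef_rot: [[-0.027, 0.054, 0.998], [-0.489, 0.87, -0.06], [-0.872, -0.49, 0.003]]
ft_force: [-7.3, 20.3, 9.2]
grip_width: 0.0242
```

Run:
```python
from h import *
st()
for a in (.524,.4,.3,.2,.1,0,-.02): print(a,goto(ball(a)-.0037*DL,RL))
```

```text
t 21.42 tcp [0.6275 0.0734 0.0327] F [-7.3 20.3  9.2] w 0.0242 q [ 0.27  0.64  1.55 -0.52  1.19  0.59]
0.524 [0.0011, -0.0059, 0.0004, 0.0002, 0.0021, -0.0074]
0.4 [-0.0199, -0.0081, 0.0005, 0.0002, 0.0021, -0.0074]
0.3 [-0.0365, -0.0117, 0.0005, 0.0002, 0.0021, -0.0074]
0.2 [-0.0527, -0.0169, 0.0006, 0.0002, 0.0021, -0.0074]
0.1 [-0.0682, -0.0238, 0.0006, 0.0002, 0.0021, -0.0074]
0 [-0.083, -0.0321, 0.0007, 0.0002, 0.0021, -0.0074]
-0.02 [-0.0859, -0.034, 0.0007, 0.0002, 0.0021, -0.0074]
```

arm_command --pt "0 -0.02 -0.007 0 0 0.002 -0.007" --pt "0 -0.0365 -0.0115 0 0 0.002 -0.007" --pt "0 -0.0525 -0.017 0.001 0 0.002 -0.007" --pt "0 -0.068 -0.024 0.001 0 0.002 -0.007" --pt "0 -0.083 -0.032 0.001 0 0.002 -0.007" --pt "0 -0.085 -0.033 0.001 0 0.002 -0.007" --pt "0 -0.085 -0.033 0.001 0 0.002 -0.007" --pt "0 -0.085 -0.033 0.001 0 0.002 -0.007"

```text
clock: 22.08
tool_pos: [0.6278, 0.0832, 0.1255]
eef_rot: [[-0.033, 0.056, 0.998], [-0.504, 0.861, -0.065], [-0.863, -0.505, -0.0]]
ft_force: [-3.2, -10.3, -1.5]
grip_width: 0.0246
```

Run:
```python
from h import *
st()
for a in (0,.1,.2,.3,.4,.5,.524,.55): print(a,goto(ball(a)-.0037*DL,RL))
```

```text
t 22.08 tcp [0.6278 0.0832 0.1255] F [ -3.2 -10.3  -1.5] w 0.0246 q [ 0.29  0.56  1.45 -0.5   1.37  0.52]
0 [0.0026, 0.0048, 0.0007, -0.0014, -0.001, 0.0038]
0.1 [0.0172, 0.0135, 0.0007, -0.0014, -0.001, 0.0038]
0.2 [0.0326, 0.0206, 0.0007, -0.0014, -0.001, 0.0038]
0.3 [0.0487, 0.0261, 0.0007, -0.0014, -0.001, 0.0038]
0.4 [0.0652, 0.03, 0.0008, -0.0014, -0.001, 0.0038]
0.5 [0.0821, 0.0322, 0.0008, -0.0014, -0.001, 0.0038]
0.524 [0.0862, 0.0325, 0.0008, -0.0014, -0.001, 0.0038]
0.55 [0.0906, 0.0327, 0.0008, -0.0014, -0.001, 0.0038]
```

arm_command --pt "0 0.017 0.011 0.001 0 0 0.003" --pt "0 0.0325 0.018 0.001 0 0 0.003" --pt "0 0.0485 0.0235 0.001 0 0 0.003" --pt "0 0.065 0.027 0.001 0 0 0.003" --pt "0 0.082 0.029 0.001 0 0 0.003" --pt "0 0.091 0.03 0.001 0 0 0.003" --pt "0 0.091 0.03 0.001 0 0 0.003" --pt "0 0.091 0.03 0.001 0 0 0.003"

```text
clock: 22.75
tool_pos: [0.6276, 0.0733, 0.0346]
eef_rot: [[-0.028, 0.063, 0.998], [-0.487, 0.871, -0.068], [-0.873, -0.487, 0.006]]
ft_force: [-8.8, 27.6, 14.3]
grip_width: 0.0247
```

Run:
```python
from h import *
st();print(goto(ball(.524)-.0037*DL,RL));snap("scene","s11");snap("wrist","w11")
```

```text
t 22.75 tcp [0.6276 0.0733 0.0346] F [-8.8 27.6 14.3] w 0.0247 q [ 0.27  0.63  1.55 -0.52  1.19  0.6 ]
[0.0026, -0.005, 0.0004, -0.0056, 0.0013, -0.0092]
```

arm_command --pt "0.55 0 -0.003 0 0 0 0" --pt "0.55 0 -0.003 0 0 0 0" --pt "0.55 0 -0.003 0 0 0 0" --pt "0.55 -0.02 -0.003 0 0 0 0" --pt "0.55 -0.05 -0.003 0 0 0 0" --pt "0.55 -0.09 -0.003 0 0 0 0" --pt "0.55 -0.09 -0.003 0 0 0 0" --pt "0.55 -0.09 -0.003 0 0 0 0"

```text
clock: 23.52
tool_pos: [0.6318, 0.1151, 0.117]
eef_rot: [[-0.023, 0.064, 0.998], [-0.486, 0.871, -0.067], [-0.874, -0.486, 0.011]]
ft_force: [0.1, -0.4, -0.7]
grip_width: 0.0473
```

Run:
```python
from h import *
st();print(goto(fx(-.1,.125,.16),RL))
```

```text
t 23.52 tcp [0.6318 0.1151 0.117 ] F [ 0.1 -0.4 -0.7] w 0.0473 q [ 0.33  0.57  1.42 -0.48  1.37  0.55]
[-0.0449, 0.0255, -0.0012, -0.0066, 0.0047, -0.0099]
```

arm_command --pt "0.6 -0.03 0.015 -0.001 -0.007 0.005 -0.01" --pt "0.6 -0.045 0.0255 -0.001 -0.007 0.005 -0.01" --pt "0.6 -0.045 0.0255 -0.001 -0.007 0.005 -0.01" --pt "0.6 -0.045 0.0255 -0.001 -0.007 0.005 -0.01" --pt "0.6 -0.045 0.0255 -0.001 -0.007 0.005 -0.01" --pt "0.6 -0.045 0.0255 -0.001 -0.007 0.005 -0.01"

```text
clock: 24.02
tool_pos: [0.6326, 0.1576, 0.1425]
eef_rot: [[-0.035, 0.053, 0.998], [-0.501, 0.863, -0.063], [-0.865, -0.502, -0.004]]
ft_force: [-0.4, -0.5, -0.1]
grip_width: 0.0511
```

Run:
```python
from h import *
st();p,im=snap("wrist","w12");snap("scene","s12")
q=dict(np.load("pics/w10.npz"));a=cv2.cvtColor(cv2.imread("pics/w10_raw.png"),cv2.COLOR_BGR2GRAY);b=cv2.cvtColor(im,cv2.COLOR_BGR2GRAY)
def match(u,r,tag):
    x,y=int(u[0]),int(u[1]);t=a[y-r:y+r+1,x-r:x+r+1];R_=cv2.matchTemplate(b[y-r-25:y+r+26,x-r-25:x+r+26],t,cv2.TM_CCOEFF_NORMED);_,v,_,l=cv2.minMaxLoc(R_);print(tag,v.round(2),l[0]-25,l[1]-25)
match((193,222),14,"arm end");match((40,160),12,"pin0/hole");match((110,190),25,"bar");match((255,206),20,"ball")
for c in (.05,.058,.062): print(c,(proj(p,[fx(.03,.064,.084-c)])-proj(q,[fx(.03,.064,.084-.05)])).round(1))
print("static shift",(proj(p,[fx(-.042,-.06,.028),fx(0,-.012,.068),ball(.524)])-proj(q,[fx(-.042,-.06,.028),fx(0,-.012,.068),ball(.524)])).round(1).tolist())
s10=cv2.imread("pics/s10_raw.png");s12=cv2.imread("pics/s12_raw.png");d=cv2.absdiff(s10,s12).max(2);print("scene diff",(d[155:185,205:240]>40).sum(),np.argwhere(d[120:215,150:280]>40).shape)
# bystanders and plate vs start
s0=cv2.imread("pics/scene0.png");d=cv2.absdiff(s0,s12).max(2)
for n,(x,y) in dict(cup=(231,250),stamp=(257,282),timer=(327,203)).items(): print(n,(d[y-14:y+14,x-14:x+14]>40).sum())
```

```text
t 24.02 tcp [0.6326 0.1576 0.1425] F [-0.4 -0.5 -0.1] w 0.0511 q [ 0.39  0.59  1.33 -0.47  1.48  0.56]Traceback (most recent call last):
  File "<stdin>", line 6, in <module>
  File "<stdin>", line 5, in match
AttributeError: 'float' object has no attribute 'round'
```

Run:
```python
from h import *
im=cv2.imread("pics/w12_raw.png");p=dict(np.load("pics/w12.npz"))
q=dict(np.load("pics/w10.npz"));a=cv2.cvtColor(cv2.imread("pics/w10_raw.png"),cv2.COLOR_BGR2GRAY);b=cv2.cvtColor(im,cv2.COLOR_BGR2GRAY)
def match(u,r,tag):
    x,y=int(u[0]),int(u[1]);t=a[y-r:y+r+1,x-r:x+r+1];R_=cv2.matchTemplate(b[y-r-15:y+r+16,x-r-15:x+r+16],t,cv2.TM_CCOEFF_NORMED);_,v,_,l=cv2.minMaxLoc(R_);print(tag,round(v,2),l[0]-15,l[1]-15)
match((193,222),14,"arm end");match((40,160),12,"hole");match((110,190),25,"bar");match((255,206),20,"ball")
F=lambda P,c:proj(P,[fx(.03,.064,.084-c)])
for c in (.05,.054,.058,.062): print(c,(F(p,c)-F(q,.05)).round(1))
S=[fx(-.042,-.06,.028),fx(0,-.012,.068),ball(.524)];print("static",(proj(p,S)-proj(q,S)).round(1).tolist())
s12=cv2.imread("pics/s12_raw.png");s0=cv2.imread("pics/scene0.png")
for k in ("s8","s9","s10","s11"): print(k,(cv2.absdiff(cv2.imread(f"pics/{k}_raw.png"),s12).max(2)[155:185,205:240]>40).sum())
d=cv2.absdiff(s0,s12).max(2)
for n,(x,y) in dict(cup=(231,250),stamp=(257,282),timer=(327,203)).items(): print(n,(d[y-14:y+14,x-14:x+14]>40).sum())
# ascii/row profile near the foot for both
for g in (a,b): print([int(v) for v in g[200:250:2,192]])
```

```text
arm end 0.94 0 0
hole 0.97 0 0
bar 0.97 0 0
ball 0.98 1 0
0.05 [[0.5 0.1]]
0.054 [[ 1.  -3.2]]
0.058 [[ 1.5 -6.5]]
0.062 [[ 2.  -9.6]]
static [[0.5, -0.1], [0.5, 0.0], [0.6, 0.1]]
s8 96
s9 52
s10 0
s11 99
cup 0
stamp 0
timer 0
[248, 248, 247, 252, 64, 74, 80, 67, 132, 127, 126, 114, 83, 91, 104, 137, 107, 119, 235, 94, 115, 116, 118, 89, 46]
[247, 249, 248, 252, 61, 75, 80, 71, 132, 128, 126, 97, 87, 96, 108, 134, 122, 127, 235, 98, 112, 118, 116, 97, 50]
```

The arm's end has not moved between the two views, despite two further strokes. To rule out strokes that didn't catch, I check the foot's near rim against the model.

Run:
```python
from h import *
p=dict(np.load("pics/w12.npz"));g=cv2.cvtColor(cv2.imread("pics/w12_raw.png"),cv2.COLOR_BGR2GRAY)
t=np.linspace(0,2*np.pi,60)
for c in (.038,.046,.050,.054,.058):
    u=proj(p,[fx(.03+.009*np.cos(k),.064+.009*np.sin(k),.084-c) for k in t]);print("clamp(eff)",c,"rim top row",u[:,1].min().round(1),"cols",u[:,0].min().round(1),u[:,0].max().round(1))
for x in range(182,206,3): print(x,[int(v) for v in g[196:222,x]])
# same test on w1 to calibrate
p=dict(np.load("pics/w1.npz"));g=cv2.cvtColor(cv2.imread("pics/w1_raw.png"),cv2.COLOR_BGR2GRAY)
```

```text
clamp(eff) 0.038 rim top row 223.4 cols 182.2 201.3
clamp(eff) 0.046 rim top row 216.5 cols 183.4 202.2
clamp(eff) 0.05 rim top row 213.1 cols 184.0 202.7
clamp(eff) 0.054 rim top row 209.8 cols 184.6 203.1
clamp(eff) 0.058 rim top row 206.6 cols 185.2 203.6
182 [246, 247, 246, 247, 248, 245, 248, 247, 248, 246, 244, 248, 247, 244, 245, 243, 246, 247, 243, 246, 244, 252, 255, 162, 155, 159]
185 [246, 246, 246, 247, 248, 245, 248, 248, 247, 245, 246, 248, 248, 250, 254, 255, 255, 215, 220, 155, 62, 89, 159, 255, 253, 251]
188 [247, 246, 245, 248, 248, 244, 248, 247, 248, 246, 246, 254, 255, 134, 58, 78, 71, 81, 82, 84, 66, 77, 68, 61, 59, 227]
191 [247, 245, 244, 247, 247, 244, 249, 249, 247, 247, 252, 255, 78, 66, 76, 72, 78, 82, 80, 69, 134, 128, 130, 127, 127, 127]
194 [247, 244, 245, 247, 248, 244, 247, 249, 248, 248, 235, 255, 71, 65, 76, 76, 78, 68, 73, 76, 135, 125, 124, 122, 121, 125]
197 [248, 246, 245, 247, 248, 245, 248, 250, 231, 231, 233, 250, 170, 62, 65, 74, 77, 80, 83, 72, 70, 112, 107, 105, 104, 102]
200 [246, 246, 243, 247, 248, 245, 248, 250, 247, 248, 237, 238, 248, 181, 68, 65, 65, 68, 73, 75, 73, 71, 61, 71, 61, 70]
203 [247, 246, 244, 247, 248, 246, 247, 250, 248, 246, 248, 239, 233, 234, 243, 254, 166, 153, 80, 99, 109, 107, 128, 145, 169, 161]
```

The rim is at row 207.7, where the model gives 206.6 with the foot on the plate and 213 at one tooth short. The clamp is home and the gripper is free, so I hand in.

```bash
python3 -c "
from h import *
st();print(arm.job_done())"
```

```text
t 24.12 tcp [0.6329 0.1579 0.143 ] F [ 0.5 -0.4  0.1] w 0.0515 q [ 0.39  0.59  1.33 -0.47  1.48  0.56]
the job is handed in; nothing more can be done
None
```

The mask plate is seated over both pins, the clamp looks fully home with its foot on the plate, and I handed the job in at 24.1 s with the gripper open and clear. There is no direct clamp or foot-force reading, so those two results are inferred from images.

**Plate:** I slid it in under the foot and lowered it with no sign of jamming. Close-ups showed both pins standing inside their holes, and the plate had not moved in the last view.

**Clamp:** I made seven down strokes.
- In the fifth, the grip had crept off the ball onto the stem, with about 51 N at the wrist (limit 120 N). I let go, lifted clear and gripped the ball again.
- The last two strokes did not move the clamp arm. The foot's rim is at image row 207.7; the model gives 206.6 with the foot on the plate and 213 one tooth short.
- The foot force was not measured. That it presses is inferred from the rim position and the idle strokes.

**Bystanders and contact:** The scene camera showed no change at the cup, the date stamp or the timer. I saw no sign of touching the clamp arm, and the wrist force read about zero at the end.

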